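# Clamp a handle blank with the ratchet knob

### The job

Clamp the wooden handle blank in the blue bench clamp: under the pad, flat on the bed, square end pushed fully home against the post and in line with the clamp, the round turned end sticking out at the open side for carving. If the pad stands too low to let it in, back the knob off first. Then tighten the red ratchet knob clockwise until the pad grips the wood and the ratchet slips by a good bit (about an eighth of a turn or more), and let go of everything. Do not shove or knock over the things standing around.

Things in the scene. Friction and masses are not known exactly. Their poses are not given: they have to be found in the camera images.
- clamp: Blue C-shaped bench clamp, bolted down: flat bed 190 x 90 mm, its top 30 mm above the bench; at one end a post 60 mm wide, 130 mm high; from its top an arm 44 mm wide (underside 105, top 130 mm above the bench) reaches back over the bed. Origin on the bench 85 mm in front of the post's face; x axis level, from the open side into the post, z up. The open side looks roughly at the robot.
- clamp_stop (a point): Point on the bed-side face of the clamp's post, on the clamp's centreline, 20 mm above the bed (50 mm above the bench). x axis level, from the open side into the post, z up. In this frame the bed runs from x = -150 to +40 mm, the arm's free end is at x = -55 mm and the vertical screw axis at x = -35 mm, all centred on y = 0.
- knob_center (a point): Centre (on its vertical axis, half-way up) of the red ribbed round ratchet knob on top of the clamp, 50 mm diameter, 42 mm high; grip it at any angle; nothing beside it. It goes down with the screw, 5 mm per rad of clamp_screw; when the pad touches a blank lying on the bed it is 169 mm above the bench (18 mm free between knob and arm). Clockwise from above tightens.
- clamp_pad: Round pad, 32 mm diameter, 10 mm thick, on the lower end of the screw below the arm; origin at the centre of its underside. It only goes up and down, driven by the screw; it starts 0 to 9 mm above where the top of a blank lying on the bed would be, so it must often be raised first to let the blank in; the screw can be backed off until the pad is 20 mm above that height.
- clamp_screw (a joint): Turn of the screw, rad, grows clockwise from above (tightening), 5 mm of pad descent per rad. About 3.2 when the pad touches a blank lying on the bed; 1.4 to 3.2 at the start, -0.8 fully open. It takes about 0.12 N m to turn and stays where it is left.
- clamp_ratchet (a joint): Slip of the ratchet between the red knob and the screw, rad, 0 at the start; grows clockwise from above. The knob carries the screw with it up to the set torque of 0.40 N m and then slips on the screw at that torque, with no stop; turned back (anticlockwise) the knob unscrews the screw.
- blank_center (a point): Centre of the loose wooden handle blank, half-way up (20 mm above its underside), 200 mm long, lying flat on the bench at the start. Its x axis points along it to the square end, z up: square stock 44 mm wide and 40 mm high from x = -40 to +100 mm, then a turned round end from -40 to -100 mm, tapering from 40 to 24 mm diameter. Centre of mass near x = +16 mm.
- blank: The same handle blank, 0.14 to 0.28 kg; origin at the centre of its underside.
- blank_end (a point): Centre of the blank's flat square end face (x = +100 mm, half-way up); this face goes against the clamp's post.
- tin_center (a point): Bystander: open green tin of nails, 76 mm diameter, 85 mm high, standing beside the square end of the blank. Centre, half-way up.
- spray_center (a point): Bystander: red and yellow spray can, 54 mm diameter, 169 mm high, standing between blank and clamp. Centre, half-way up.
- jar_center (a point): Bystander: amber glue jar with black cap, 64 mm diameter, 95 mm high, standing beside the clamp. Centre, half-way up.
- driver_center (a point): Bystander: screwdriver with orange handle lying beside the blank, 190 mm long, handle 26 mm diameter. Its centre, 13 mm above the bench.
There are look-alikes about, which are no part of the job. Leave any black, green or turquoise look-alike of the blank alone.

How it is judged (in metres and radians):
On the way, in this order (a step that is already met when the one before it is completed fails the run):
1. the blank lies on the bed, square end home against the post and in line with the clamp (x of blank_end in the frame of clamp_stop between -0.01 and 0.004 m and y of blank_end in the frame of clamp_stop between -0.012 and 0.012 m and angle between the x axis of blank_end and the x axis of clamp_stop, either way round below 0.15 rad and height (world z) of each of blank_end, blank_center below 0.056 m and height (world z) of blank_center above 0.045 m), for 0.2 s.
2. with the pad pressing on the blank, the ratchet has slipped (all of step 1 and contact force between clamp_pad and blank above 15 N and value of joint clamp_ratchet above 0.35 rad), for 0.1 s.
At the end, for the whole second after the job is handed in: The blank lies at rest flat on the clamp's bed, its square end within 10 mm of the post, within 12 mm of the clamp's centreline and within 0.15 rad of its direction; the pad presses on it with over 8 N; the ratchet has slipped by over 0.35 rad (all of step 1 and contact force between clamp_pad and blank above 8 N and value of joint clamp_ratchet above 0.35 rad and linear speed of blank below 0.02 m/s); the robot touches nothing.
It fails at once if the nail tin is pushed over 30 mm or tipped (distance of tin_center from where it was at the start of the episode above 0.03 m or angle between tin_center's own z axis and vertical above 0.4 rad).
It fails at once if the spray can is pushed over 30 mm or tipped (distance of spray_center from where it was at the start of the episode above 0.03 m or angle between spray_center's own z axis and vertical above 0.4 rad).
It fails at once if the glue jar is pushed over 30 mm or tipped (distance of jar_center from where it was at the start of the episode above 0.03 m or angle between jar_center's own z axis and vertical above 0.4 rad).
It fails at once if the screwdriver is pushed over 30 mm or tipped (distance of driver_center from where it was at the start of the episode above 0.03 m).
It also fails if it takes over 72 s, if anything falls off the work surface, if the arm or the gripper's body presses on something with over 40 N, if the wrist force passes 120 N, or if a joint passes its speed limit or range.

### The arm

A 6-joint arm with a two-finger parallel gripper is mounted at the origin on the work surface. World frame = base frame: x ahead of the robot, y to its left, z up, the work surface at z = 0. Lengths are in m, angles in degrees, forces in N, time in s.
With the tool pointing down it reaches from about 0.3 to 0.75 m from the base axis. Payload 8.5 kg.
Tool frame: the origin (TCP) lies at the very end of the fingers, on their centre line; the grasp point (between the pads) lies 19 mm behind it (hold_point_z is the distance from the TCP to the grasp point, in m); z points along the fingers, y is the direction in which the jaws open and shut (so a half turn about z gives the same grasp; the last joint's range is limited). The gripper opens to 85 mm and grips with 20 to 120 N. Pads are 22 mm wide; open, the fingers measure 114 mm over their backs; the gripper's body (76 mm by 85 mm) begins 54 mm behind the grasp point. The pads swing forward as they close: fully open they stand 13 mm farther back than shut.
Start: joints at [-77.71, 21.807, 74.336, -0, 83.858, -12.336], TCP at [0.229, -0.5, 0.192] pointing down, gripper open.
Joint ranges: [-178.18, 178.18], [-50.72, 133.34], [12.68, 142.11], [-81.47, 261.47], [9.98, 163.14], [-165.26, 165.26]. Speed limits (degrees/s): [136.94, 136.94, 180, 180, 180, 180].

### API

Orientations are given as a 3x3 rotation matrix whose columns are the frame's x, y, z axes.
In Python, from rig import observe, get_image, close_job, hold_point_z gives the robot as it stands. The module is installed in compiled form; this text tells all that it offers.
- The arm moves only by the tool jog_arm, never from a script. Its arguments are lists of equal length, an entry for each row: "travel": the shift along the world's x, y, z in m, a list of three; "dr": the turn, a rotation vector about the world's x, y, z in rad, a list of three. In form: {"travel": [[x, y, z], ...], "dr": [[rx, ry, rz], ...]}. A call has 1 to 20 rows; each row shifts and turns the commanded pose from where the row before left it; what a row does not reach is not made up. A row lasts 1/12 s, in which the tool goes at most 41.7 mm and 7.16 degrees, less where a joint would pass 70% of its speed; a pose out of reach is approached as far as the arm can. A call with a gripper value outside its range is refused whole. "jaw" is the finger opening in m, from 0 to 0.0854, set as the call begins (left out, the last holds). The fingers move at their own pace and stop on an object; "newtons" is the grip in N (left out, the last holds). Time passes only in rows, so rows that do not move let the fingers close. It gives the time, the measured TCP pose, the force and the opening at its end, in the units of the state.
- observe(): the state, without advancing time (a new reading comes with each control period).
- get_image(name): name is "side" or "top"; returns a dict with "color" (400x640x3 uint8, red, green, blue), "fovy" (degrees; the focal length in pixels is half the picture's height over the tangent of half this angle, whatever the lens; pixels are square), "cx", "cy" (the principal point, pixels), "k1" (the pictures are not rectified: a ray, as slopes to the right and down, at radius r is drawn at 1 + k1 r^2 times it, then the intrinsics apply), "R" (3x3) and "t" (3): a world point X has camera coordinates R X + t. Camera axes: x right, y down, z forward; pixel columns grow to the right and rows downward; lengths in m; the calibration is good to about 2 mm. A picture is of the moment at which its call begins. There is no depth.
- close_job(): hands the job in, once; it reports no verdict.
The state is a dict: "time_s": time; "q": joint angles; "qvel": joint speeds; "joint_efforts": joint torques, N m; "position": TCP position; "tool_rot": TCP orientation; "ft_force": force on the tool from outside, world axes, zero at the start; "wrist_torque": the same for the moment, N m; "grip_width": finger opening in m.
Only numpy, scipy, OpenCV 4.12 (cv2) and the standard library are available. Lean on these libraries where they do the work, as an engineer would, in place of code of your own. Each camera call takes 0.05 s, during which the arm holds its last target.

## Working session

There is one attempt and no reset: what is moved stays moved. The work goes in short steps, Python scripts to look and compute and a tool call to move; the robot and the scene stay as the last step left them, time stands still between calls to the robot, and variables do not carry over. Pictures are saved under pics/ and viewed, and the job is handed in when it is done.

Besides the shell and the picture viewer there is one more tool, called after "Call:" as name(argument=value, ...) on one line, values as JSON. jog_arm: Moves the arm, as the interface text tells. Its arguments: {"type":"object","properties":{"travel":{"type":"array"},"dr":{"type":"array"},"jaw":{"type":"number"},"newtons":{"type":"number"}},"required":["travel","dr"]}

```bash
mkdir -p pics; cat > h.py <<'E'
import numpy as np, cv2
from rig import observe, get_image, close_job, hold_point_z
def cam(im):
    f=200/np.tan(np.radians(im['fovy'])/2); return f,im['cx'],im['cy'],im['k1'],np.array(im['R']),np.array(im['t'])
def proj(im,X):
    f,cx,cy,k1,R,t=cam(im); c=np.atleast_2d(X)@R.T+t; s=c[:,:2]/c[:,2:]; r2=(s**2).sum(1,keepdims=True)
    return s*(1+k1*r2)*f+[cx,cy]
def ray(im,p):
    f,cx,cy,k1,R,t=cam(im); d=(np.atleast_2d(p)-[cx,cy])/f; s=d.copy()
    for _ in range(30): s=d/(1+k1*(s**2).sum(1,keepdims=True))
    return -R.T@t, np.c_[s,np.ones(len(s))]@R
def atz(im,p,z):
    o,d=ray(im,p); return o+d*((z-o[2])/d[:,2:])
def save(im,n,crop=None,k=1):
    a=im['color'][:,:,::-1]
    if crop: a=a[crop[1]:crop[3],crop[0]:crop[2]]
    cv2.imwrite('pics/'+n,cv2.resize(a,None,fx=k,fy=k,interpolation=cv2.INTER_CUBIC))
def snap():
    import pickle
    d={n:get_image(n) for n in('top','side')}; pickle.dump(d,open('last.pkl','wb')); return d
def last():
    import pickle; return pickle.load(open('last.pkl','rb'))
E
python3 - <<'E'
from h import *
d=snap()
for n in d:
    save(d[n],n+'0.png',k=1.25); f,cx,cy,k1,R,t=cam(d[n]); print(n,f,cx,cy,k1,-R.T@t,R.round(3))
print(observe(),hold_point_z)
E
```

```text
top 462.13964177642 324.6721270028802 200.5977230435497 -0.09649185659120342 [0.35640488 0.07282974 1.62106052] [[ 0.014 -1.    -0.001]
 [-0.989 -0.014 -0.148]
 [ 0.148  0.003 -0.989]]
side 379.65691829644135 318.26206716136954 203.790445398657 -0.020144486927450807 [0.17228561 0.97032536 0.67486681] [[-0.918 -0.397 -0.025]
 [-0.168  0.444 -0.88 ]
 [ 0.36  -0.804 -0.474]]
{'time_s': 0.1, 'q': array([-7.77102886e+01,  2.18378127e+01,  7.43785101e+01, -9.73860139e-04,
        8.38593352e+01, -1.23334716e+01]), 'qvel': array([ 0.03371746, -0.01772948, -0.18176982, -0.02758174,  0.00507588,
        0.08397682]), 'joint_efforts': array([ 2.45978015e-03, -4.49221802e+01, -2.31656331e+01, -2.69914908e-04,
        3.69613335e-03,  2.82374486e-06]), 'position': array([ 0.22910188, -0.49966781,  0.19127835]), 'tool_rot': array([[ 9.09066876e-01,  4.16650124e-01, -2.97582872e-04],
       [ 4.16650145e-01, -9.09066005e-01,  1.28662211e-03],
       [ 2.65548789e-04, -1.29361349e-03, -9.99999128e-01]]), 'ft_force': array([-1.25006379,  1.13691683, -0.75511323]), 'wrist_torque': array([0.04831967, 0.03098856, 0.0073572 ]), 'grip_width': 0.08599448971753229} 0.0187
```

View pics/top0.png

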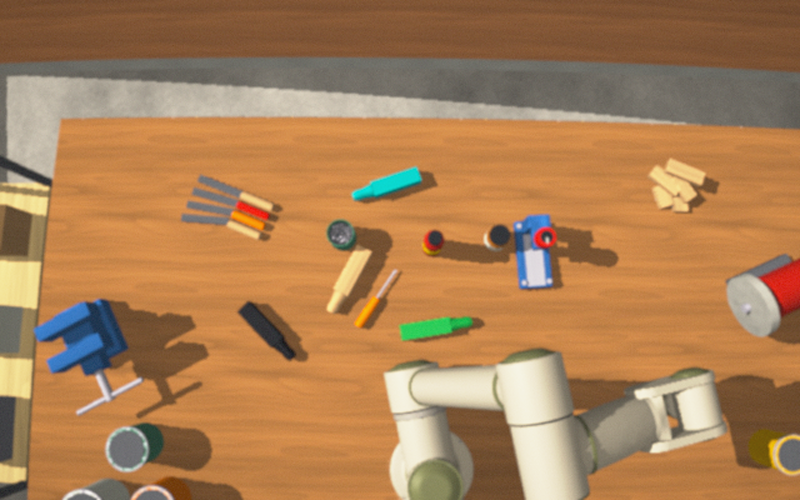

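View pics/side0.png

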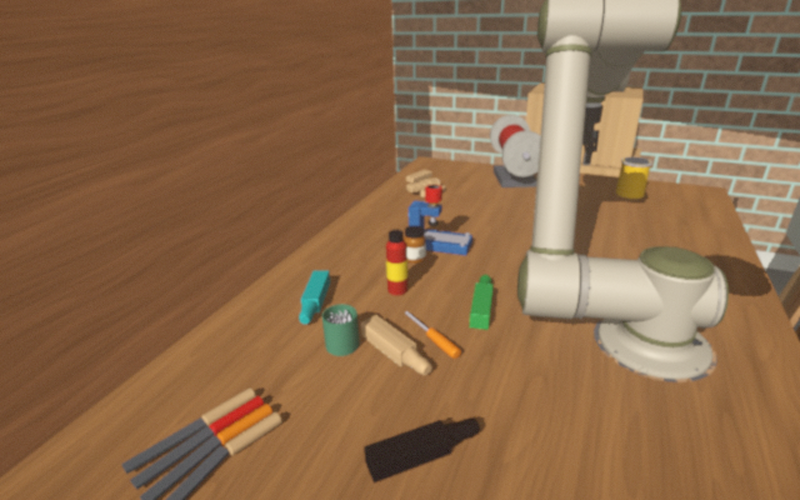

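The wooden blank is at top view (349,280) in the 1.25x picture, with the tin at its square end and the driver beside it. The turquoise (388,184), green (436,328) and black (267,330) ones are look-alikes. The clamp is the small blue one with the red knob (535,250); the big blue vise at (85,335) is not. I'll check both in enlarged crops.

```bash
python3 - <<'E'
from h import *
d=last()
save(d['top'],'topA.png',(240,150,340,270),6)
save(d['top'],'topB.png',(370,150,470,250),6)
save(d['side'],'sideA.png',(250,140,390,310),4)
E
```

```text
(no output)
```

View pics/topA.png

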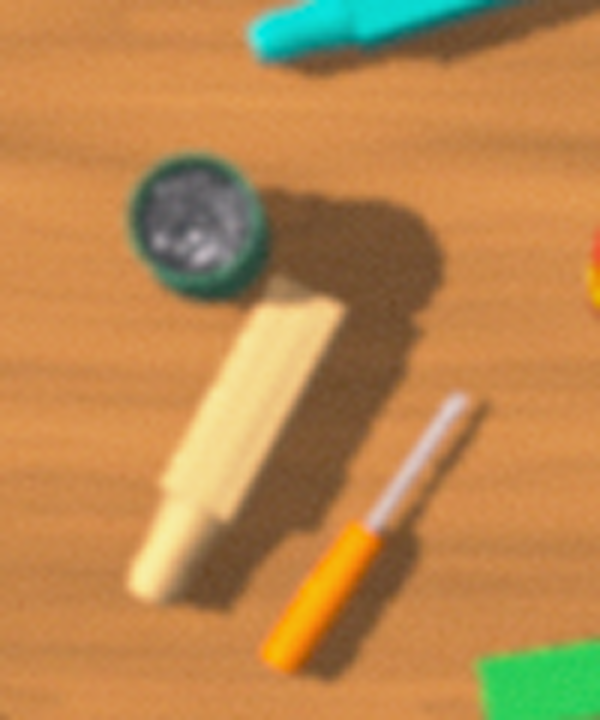

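View pics/topB.png

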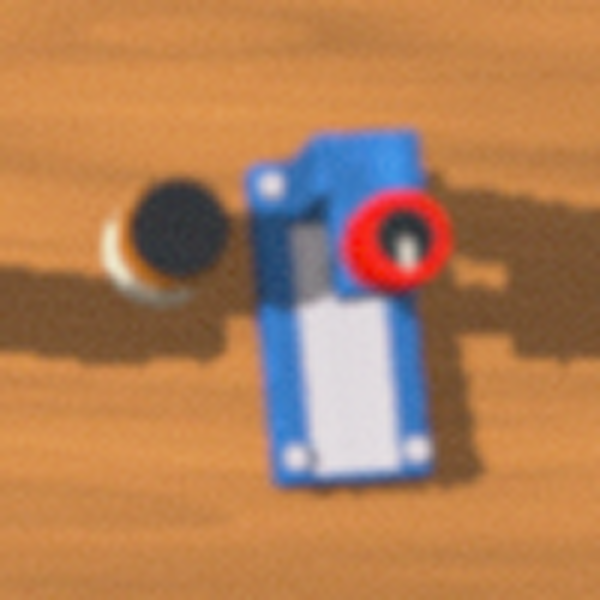

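View pics/sideA.png

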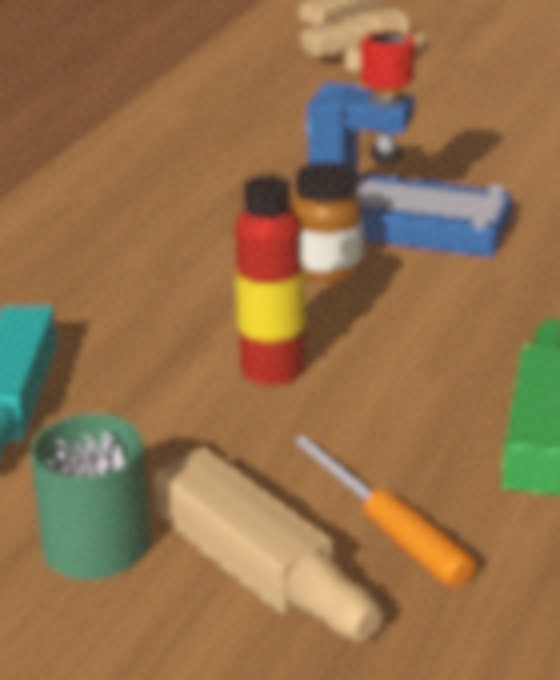

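```bash
cat > fit.py <<'E'
from h import *
from scipy.optimize import minimize
def rz(a): c,s=np.cos(a),np.sin(a); return np.array([[c,-s,0],[s,c,0],[0,0,1]])
def box(x0,x1,y0,y1,z0,z1): return np.array([[x,y,z] for x in(x0,x1) for y in(y0,y1) for z in(z0,z1)])
def cyl(x,y,r,z0,z1,r1=None):
    a=np.linspace(0,2*np.pi,32,endpoint=False); r1=r if r1 is None else r1
    return np.r_[np.c_[x+r*np.cos(a),y+r*np.sin(a),0*a+z0],np.c_[x+r1*np.cos(a),y+r1*np.sin(a),0*a+z1]]
def xc(x0,r0,x1,r1,zc):
    a=np.linspace(0,2*np.pi,32,endpoint=False)
    return np.r_[np.c_[0*a+x0,r0*np.cos(a),zc+r0*np.sin(a)],np.c_[0*a+x1,r1*np.cos(a),zc+r1*np.sin(a)]]
BL=[box(-.04,.1,-.022,.022,0,.04),xc(-.04,.02,-.1,.012,.02)]
# clamp in origin frame (post face at x=.085)
CL=[box(-.065,.125,-.045,.045,0,.03),box(.085,.125,-.03,.03,0,.13),box(.03,.125,-.022,.022,.105,.13)]
S=4
def rend(im,parts,p,z=0,crop=None):
    x0,y0,x1,y1=crop; m=np.zeros(((y1-y0)*S,(x1-x0)*S),np.uint8)
    for P in parts:
        u=(proj(im,P@rz(p[2]).T+[p[0],p[1],z])-[x0,y0]+.5)*S
        cv2.fillConvexPoly(m,cv2.convexHull(np.round(u*16).astype(np.int32)),255,shift=4)
    return cv2.resize(m,None,fx=1/S,fy=1/S,interpolation=cv2.INTER_AREA)/255.
def fit(terms,parts,p0,z=0):
    def cost(p): return sum(np.abs(rend(im,parts,p,z,c)-m)[w].sum() for im,m,c,w in terms)
    best=None
    for dp in ([0,0,0],[.005,0,.05],[0,.005,-.05]):
        r=minimize(cost,np.array(p0)+dp,method='Nelder-Mead',options=dict(initial_simplex=np.array(p0)+dp+np.r_[np.zeros((1,3)),np.diag([.01,.01,.1])],xatol=1e-5,fatol=.05,maxiter=300))
        if best is None or r.fun<best.fun: best=r
    return best
def outline(im,parts,p,z,img,k,c,col=(0,0,255)):
    for P in parts:
        u=(proj(im,P@rz(p[2]).T+[p[0],p[1],z])-[c[0],c[1]]+.5)*k
        cv2.polylines(img,[cv2.convexHull(np.round(u).astype(np.int32))],True,col,1)
def hsv(im,c): return cv2.cvtColor(im['color'][c[1]:c[3],c[0]:c[2]],cv2.COLOR_RGB2HSV)
def enl(im,c,k): return cv2.resize(im['color'][c[1]:c[3],c[0]:c[2],::-1],None,fx=k,fy=k,interpolation=cv2.INTER_CUBIC)
E
python3 - <<'E'
from fit import *
d=last(); t,s=d['top'],d['side']
c=(258,190,304,255); h=hsv(t,c); 
pts={'blanktop':(175/1,0)}
B=lambda x,y:(x/6+370,y/6+150); A=lambda x,y:(x/6+240,y/6+150)
print('blank tail',atz(t,A(155,580),.02),'end',atz(t,A(308,300),.04))
print('bed front',atz(t,B(275,478),.03),atz(t,B(433,465),.03),'back',atz(t,B(247,170),.03))
print('knob top',atz(t,B(398,240),.195))
print('tin',atz(t,A(197,220),.085),'jar',atz(t,B(180,230),.095),'spray',atz(t,(433/1.25,237/1.25),.169))
for q in [(175,400),(200,420),(230,440),(150,560),(250,350),(300,290),(300,420),(100,500),(400,600),(330,300)]:
    u=A(*q); print(q,cv2.cvtColor(t['color'][int(u[1]):int(u[1])+1,int(u[0]):int(u[0])+1],cv2.COLOR_RGB2HSV).ravel())
E
```

```text
blank tail [[0.432107   0.27869136 0.02      ]] end [[0.59361766 0.19273894 0.04      ]]
bed front [[ 0.49726322 -0.23971375  0.03      ]] [[ 0.505841   -0.33205746  0.03      ]] back [[ 0.67808194 -0.22588959  0.03      ]]
knob top [[ 0.60855907 -0.27419669  0.195     ]]
tin [[0.63157305 0.25308637 0.085     ]] jar [[ 0.63009892 -0.17540573  0.095     ]] spray [[0.61024508 0.0081498  0.169     ]]
(175, 400) [ 14 156 203]
(200, 420) [ 23 106 246]
(230, 440) [ 22 111 244]
(150, 560) [ 26  88 247]
(250, 350) [ 23  97 246]
(300, 290) [ 16 121 145]
(300, 420) [ 14 145 120]
(100, 500) [ 14 159 205]
(400, 600) [ 14 162 192]
(330, 300) [ 15 134 208]
```

```bash
python3 - <<'E'
from fit import *
d=last(); t,s=d['top'],d['side']
# blank
ct=(256,188,304,256); h=hsv(t,ct).astype(int); mt=((h[...,0]>=18)&(h[...,0]<35)&(h[...,1]<135)&(h[...,2]>170)).astype(float)
# top view: only top face + tail seen lit
cs=(288,248,348,302); h=hsv(s,cs).astype(int); print(h[20:40:6,10:50:8].tolist())
ms=((h[...,0]>=14)&(h[...,1]<140)&(h[...,2]>100)).astype(float)
cv2.imwrite('pics/mt.png',np.hstack([cv2.resize(mt*255,None,fx=5,fy=5),]));cv2.imwrite('pics/ms.png',cv2.resize(ms*255,None,fx=5,fy=5))
BT=[np.array([[x,y,.04] for x in(-.04,.1) for y in(-.022,.022)]),BL[1]]
r=fit([(t,mt,ct,np.ones(mt.shape,bool))],BT,(.512,.236,-.5)); print('top',r.x,r.fun,mt.sum())
img=enl(t,ct,8); outline(t,BL,r.x,0,img,8,ct); cv2.imwrite('pics/fitT.png',img)
img=enl(s,cs,9); outline(s,BL,r.x,0,img,9,cs); cv2.imwrite('pics/fitS.png',img)
# clamp: mask
cc=(405,165,450,240); h=hsv(t,cc).astype(int); mb=(((h[...,0]>95)&(h[...,0]<125)&(h[...,1]>90))|(((h[...,0]<8)|(h[...,0]>172))&(h[...,1]>170))|((h[...,1]<60)&(h[...,2]>100))).astype(np.uint8)
cn,_=cv2.findContours(mb,cv2.RETR_EXTERNAL,cv2.CHAIN_APPROX_NONE); mm=np.zeros_like(mb); cv2.drawContours(mm,[max(cn,key=cv2.contourArea)],-1,1,-1)
cv2.imwrite('pics/mc.png',cv2.resize(mm*255,None,fx=6,fy=6))
b=None
for zk in (.169,.174,.179):
    P=CL+[cyl(.05,0,.025,zk-.021,zk+.021)]
    r=fit([(t,mm.astype(float),cc,np.ones(mm.shape,bool))],P,(.57,-.275,-.08)); print(zk,r.x,r.fun)
img=enl(t,cc,8); outline(t,P,r.x,0,img,8,cc); cv2.imwrite('pics/fitC.png',img)
c2=(310,140,390,210); img=enl(s,c2,8); outline(s,P,r.x,0,img,8,c2); cv2.imwrite('pics/fitC2.png',img)
E
python3 - <<'E'
import cv2,numpy as np
a=[cv2.imread('pics/'+n) for n in('fitT.png','fitS.png','mt.png')]
H=500;a=[cv2.resize(x,(int(x.shape[1]*H/x.shape[0]),H)) for x in a];cv2.imwrite('pics/m1.png',np.hstack(a)[:,:1300])
x=np.hstack(a);cv2.imwrite('pics/m1.png',cv2.resize(x,(800,int(x.shape[0]*800/x.shape[1]))))
a=[cv2.imread('pics/'+n) for n in('fitC.png','fitC2.png','mc.png')]
a=[cv2.resize(x,(int(x.shape[1]*H/x.shape[0]),H)) for x in a];x=np.hstack(a);cv2.imwrite('pics/m2.png',cv2.resize(x,(800,int(x.shape[0]*800/x.shape[1]))))
E
```

```text
[[[17, 96, 217], [17, 100, 207], [17, 104, 196], [16, 108, 180], [15, 148, 150]], [[17, 104, 206], [17, 97, 218], [17, 100, 209], [16, 101, 197], [16, 104, 186]], [[14, 143, 160], [17, 100, 210], [17, 97, 221], [16, 102, 202], [17, 108, 187]], [[14, 141, 154], [15, 144, 161], [17, 100, 210], [17, 99, 208], [18, 96, 230]]]
top [ 0.51355592  0.24137214 -0.48780763] 151.53725490196075 544.0
0.169 [ 0.56266292 -0.28159055  0.07438304] 408.64705882352945
0.174 [ 0.56280897 -0.28164689  0.07445889] 415.26274509803926
0.179 [ 0.5627144  -0.28150311  0.07338807] 421.07843137254906[ WARN:0@0.623] global loadsave.cpp:1063 imwrite_ Unsupported depth image for selected encoder is fallbacked to CV_8U.
```

View pics/m1.png

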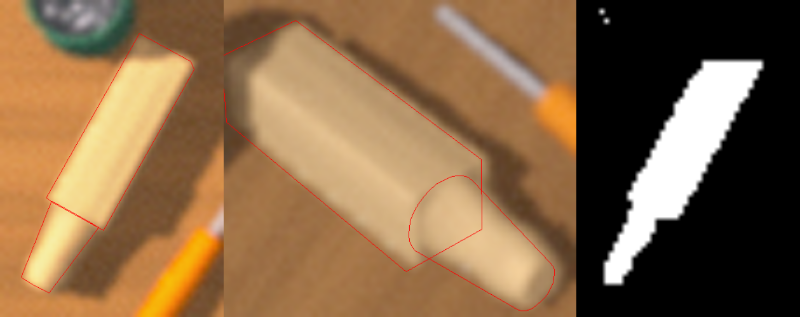

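View pics/m2.png

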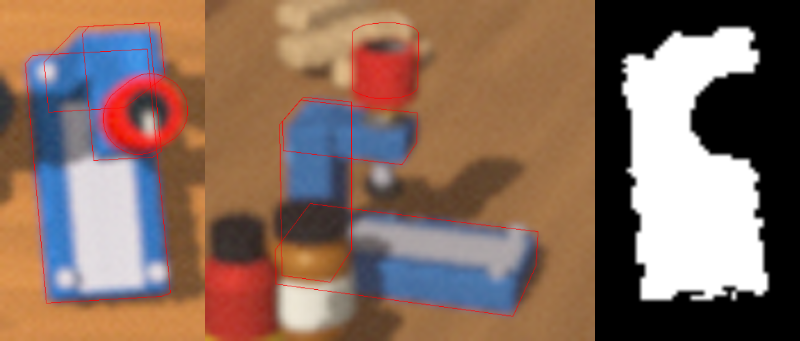

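```bash
python3 - <<'E'
from fit import *
d=last(); t,s=d['top'],d['side']
cc=(405,165,450,240); h=hsv(t,cc).astype(int)
blue=((h[...,0]>95)&(h[...,0]<125)&(h[...,1]>90)); white=((h[...,1]<60)&(h[...,2]>100))
red=((h[...,0]<8)|(h[...,0]>172))&(h[...,1]>150)
red=cv2.morphologyEx(red.astype(np.uint8),cv2.MORPH_CLOSE,np.ones((7,7),np.uint8))
m=cv2.morphologyEx((blue|white|(red>0)).astype(np.uint8),cv2.MORPH_CLOSE,np.ones((3,3),np.uint8))
cn,_=cv2.findContours(m,cv2.RETR_EXTERNAL,cv2.CHAIN_APPROX_NONE); mm=np.zeros_like(m); cv2.drawContours(mm,[max(cn,key=cv2.contourArea)],-1,1,-1)
cv2.imwrite('pics/mc.png',cv2.resize(mm*255,None,fx=6,fy=6))
for zk in (.169,.174,.179):
    P=CL+[cyl(.05,0,.025,zk-.021,zk+.021)]
    r=fit([(t,mm.astype(float),cc,np.ones(mm.shape,bool))],P,(.563,-.28,.07)); print(zk,r.x,r.fun)
    ks=rend(t,P[3:],r.x,0,cc)
    print('knob IoU err',np.abs(ks-red).sum(), 'cent model',[(g*ks).sum()/ks.sum() for g in np.mgrid[:75,:45]],'img',[(g*red).sum()/red.sum() for g in np.mgrid[:75,:45]])
    c2=(325,140,365,170); h2=hsv(s,c2).astype(int); r2=(((h2[...,0]<8)|(h2[...,0]>172))&(h2[...,1]>140)).astype(float)
    ks=rend(s,P[3:],r.x,0,c2)
    for M in(ks>.5,r2>.5): yy,xx=np.nonzero(M); print('  side box',xx.min(),xx.max(),yy.min(),yy.max(),xx.mean(),yy.mean())
cv2.imwrite('pics/kz.png',enl(s,(320,135,375,185),12))
E
```

```text
0.169 [ 0.56281795 -0.28244703  0.07447224] 112.87843137254902
knob IoU err 26.39607843137255 cent model [np.float64(25.18427349358022), np.float64(31.04840248346183)] img [np.float64(24.816239316239315), np.float64(31.363247863247864)]
  side box 15 28 7 22 21.5 14.5
  side box 15 28 9 22 21.070967741935483 15.270967741935484
0.174 [ 0.56265904 -0.28199961  0.07426002] 114.81176470588235
knob IoU err 24.035294117647062 cent model [np.float64(24.967111690003254), np.float64(31.260501465320747)] img [np.float64(24.816239316239315), np.float64(31.363247863247864)]
  side box 15 28 6 21 21.5311004784689 13.325358851674642
  side box 15 28 9 22 21.070967741935483 15.270967741935484
0.179 [ 0.56262944 -0.28213897  0.07383922] 119.68627450980392
knob IoU err 25.517647058823528 cent model [np.float64(24.701721135918888), np.float64(31.678824018860073)] img [np.float64(24.816239316239315), np.float64(31.363247863247864)]
  side box 15 28 4 19 21.533980582524272 11.849514563106796
  side box 15 28 9 22 21.070967741935483 15.270967741935484
```

View pics/kz.png

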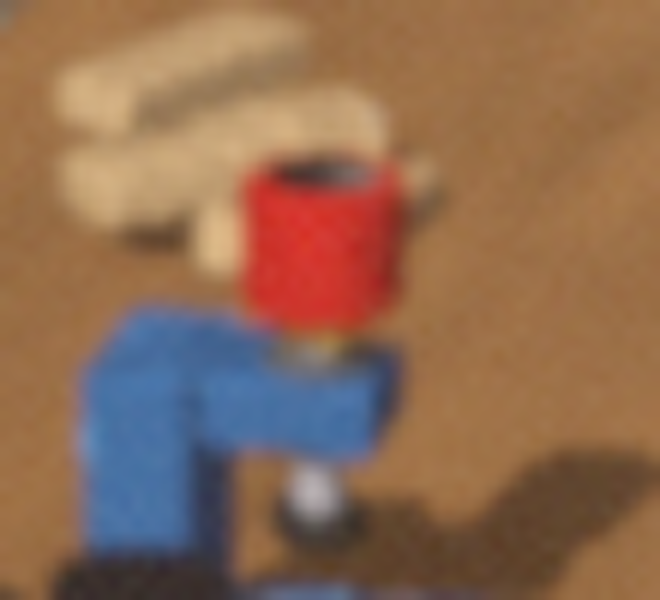

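View pics/mc.png

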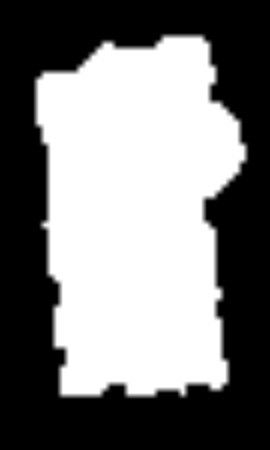

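Blank (wood) at (0.514, 0.241), yaw -0.488; the fit overlays well in both views. Clamp origin is at (0.563, -0.282), yaw 0.074, with the knob axis at (0.6126, -0.2785). Knob z is about 0.169, so the pad stands at about the blank's height and must be backed off first.

Call:
jog_arm(travel=[[0,0,0.035],[0,0,0.035],[0,0,0.035],[0.032,0.0185,0],[0.032,0.0185,0],[0.032,0.0185,0],[0.032,0.0185,0],[0.032,0.0185,0],[0.032,0.0185,0],[0.032,0.0185,0],[0.032,0.0185,0],[0.032,0.0185,0],[0.032,0.0185,0],[0.032,0.0185,0],[0.031,0.0175,0],[0,0,0],[0,0,0]], dr=[[0,0,0],[0,0,0],[0,0,0],[0,0,0],[0,0,0],[0,0,0],[0,0,0],[0,0,0],[0,0,0],[0,0,0],[0,0,0],[0,0,0],[0,0,0],[0,0,0],[0,0,0],[0,0,0],[0,0,0]], jaw=0.085, newtons=30)

```text
time_s: 1.52
position: [0.6133, -0.2777, 0.2953]
tool_rot: [[0.908, 0.419, -0.002], [0.419, -0.908, 0.001], [-0.001, -0.002, -1.0]]
ft_force: [-0.5, 0.3, -0.7]
grip_width: 0.0852
```

Call:
jog_arm(travel=[[-0.0007,-0.0008,-0.025],[0,0,-0.025],[0,0,-0.02],[0,0,-0.015],[0,0,-0.015],[0,0,-0.015],[0,0,-0.015],[0,0,-0.013],[0,0,0],[0,0,0]], dr=[[0,0,0],[0,0,0],[0,0,0],[0,0,0],[0,0,0],[0,0,0],[0,0,0],[0,0,0],[0,0,0],[0,0,0]])

```text
time_s: 2.35
position: [0.6106, -0.2804, 0.1538]
tool_rot: [[0.91, 0.416, -0.001], [0.416, -0.91, 0.0], [-0.001, -0.001, -1.0]]
ft_force: [0.1, -0.7, 0.2]
grip_width: 0.0851
```

```bash
python3 - <<'E'
from fit import *
d=snap(); t,s=d['top'],d['side']
a=enl(s,(320,120,400,200),7); b=enl(t,(400,140,480,220),5); b=cv2.resize(b,(240,240)); o=np.zeros((560,800,3),np.uint8); o[:,:560]=a; o[:240,560:]=b; cv2.imwrite('pics/g1.png',o)
E
```

```text
(no output)
```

View pics/g1.png

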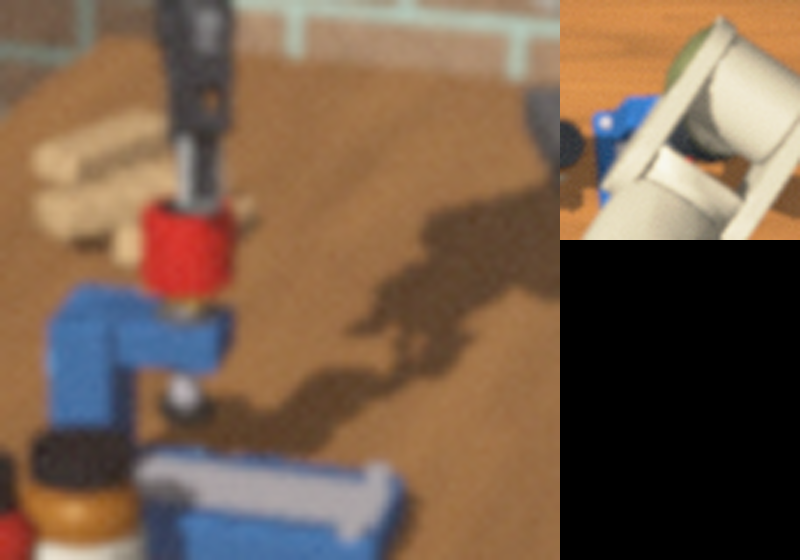

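```bash
python3 - <<'E'
from fit import *
d=last(); s=d['side']
o=observe(); R=o['tool_rot'];p=o['position'];print(p,o['q'].round(1))
for z in(0,-.013,-.03):
  for y in(-.0425,.0425): print(z,y,(proj(s,R@np.array([0,y,z])+p)-[320,120])*7)
print((proj(s,[.6126,-.2785,.19])-[320,120])*7,(proj(s,[.6126,-.2785,.148])-[320,120])*7)
E
```

```text
[ 0.61140799 -0.28047615  0.15511862] [-34.7  35.8  55.9  -0.   88.2  30.7]
0 -0.0425 [[195.23538293 294.05136468]]
0 0.0425 [[181.21602524 235.11189719]]
-0.013 -0.0425 [[195.55488518 270.50380498]]
-0.013 0.0425 [[181.45791343 212.5411426 ]]
-0.03 -0.0425 [[195.97602795 239.39226485]]
-0.03 0.0425 [[181.7764733  182.73693474]]
[[185.31211915 202.43143507]] [[184.53305909 277.35992499]]
```

```bash
cat > look.py <<'E'
import sys
from fit import *
d=snap(); t,s=d['top'],d['side']
n=sys.argv[1]; o=np.zeros((560,800,3),np.uint8)
cs=tuple(map(int,sys.argv[2].split(','))); ct=tuple(map(int,sys.argv[3].split(',')))
def put(im,c,x0,w,h):
    k=min(w/(c[2]-c[0]),h/(c[3]-c[1])); a=enl(im,c,k)[:h,:w]; o[:a.shape[0],x0:x0+a.shape[1]]=a
put(s,cs,0,500,560); put(t,ct,500,300,560); cv2.imwrite('pics/'+n+'.png',o)
q=observe(); print(q['position'].round(4),q['q'].round(1),q['ft_force'].round(1),q['grip_width'],q['time_s'])
E
python3 look.py g2 320,120,400,200 400,140,480,220
```

```text
[ 0.6116 -0.2802  0.155 ] [-34.7  35.8  55.9  -0.   88.2  30.7] [-0.4  0.  -0.1] 0.08495273377212831 2.55
```

View pics/g2.png

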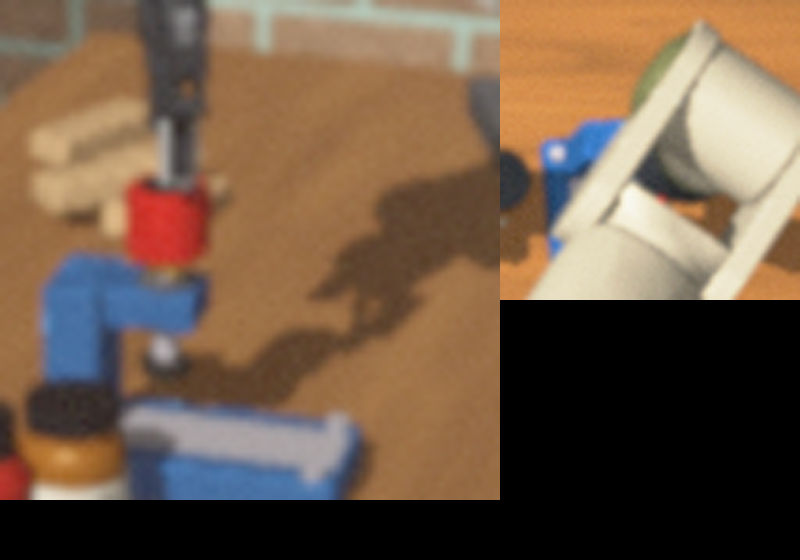

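```bash
python3 - <<'E'
from fit import *
d=last(); s=d['side']; c=(325,85,375,175)
im=enl(s,c,6.5); o=observe(); R=o['tool_rot'];p=o['position']
for y in(-.0425,.0425):
  for x in (-.011,.011):
    u=(proj(s,np.array([R@np.array([x,y,z])+p for z in(-.013,-.073)]))-[c[0],c[1]]+.5)*6.5
    cv2.line(im,tuple(map(int,u[0])),tuple(map(int,u[1])),(0,255,0) if y<0 else (255,255,0),1)
im0=enl(s,c,6.5); cv2.imwrite('pics/g3.png',np.hstack([im0,im]))
E
```

```text
(no output)
```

View pics/g3.png

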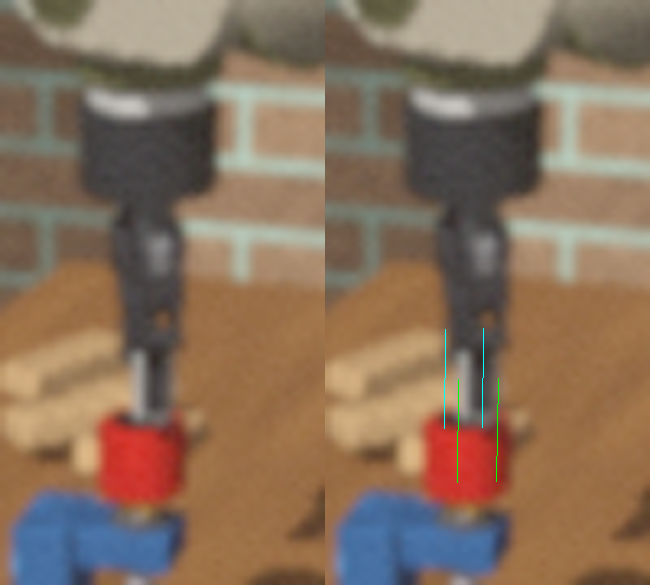

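The near finger's tip looks about 35 mm higher than I expected. I'll lift, turn the jaws side-on and check the tip geometry.

Call:
jog_arm(travel=[[0,0,0.03],[0,0,0.035],[0,0,0.03],[0,0,0],[0,0,0],[0,0,0],[0,0,0],[0,0,0],[0,0,0],[0,0,0],[0,0,0],[0,0,0],[0,0,0],[0,0,0],[0,0,0],[0,0,0],[0,0,0]], dr=[[0,0,0],[0,0,0],[0,0,0],[0,0,0.12],[0,0,0.12],[0,0,0.12],[0,0,0.12],[0,0,0.12],[0,0,0.12],[0,0,0.12],[0,0,0.12],[0,0,0.12],[0,0,0.12],[0,0,0.12],[0,0,0.12],[0,0,0.12],[0,0,0]])

```text
time_s: 3.97
position: [0.6115, -0.2798, 0.2495]
tool_rot: [[-0.411, 0.912, 0.001], [0.912, 0.411, -0.001], [-0.001, 0.001, -1.0]]
ft_force: [1.1, 0.3, 0.0]
grip_width: 0.0855
```

```bash
cat > g4.py <<'E'
from fit import *
import sys
d=snap(); s=d['side']; c=(310,75,390,175)
im=enl(s,c,5.6); o=observe(); R=o['tool_rot'];p=o['position']
for y in(-.0425,.0425):
  for x in (-.011,.011):
    u=(proj(s,np.array([R@np.array([x,y,z])+p for z in(0,-.073)]))-[c[0],c[1]]+.5)*5.6
    cv2.line(im,tuple(map(int,u[0])),tuple(map(int,u[1])),(0,255,0) if y<0 else (255,255,0),1)
im0=enl(s,c,5.6); cv2.imwrite('pics/'+sys.argv[1],np.hstack([im0,im])[:, :896][:, :]) 
x=cv2.imread('pics/'+sys.argv[1]); cv2.imwrite('pics/'+sys.argv[1],cv2.resize(x,(800,500)))
E
python3 g4.py g4.png
```

```text
(no output)
```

View pics/g4.png

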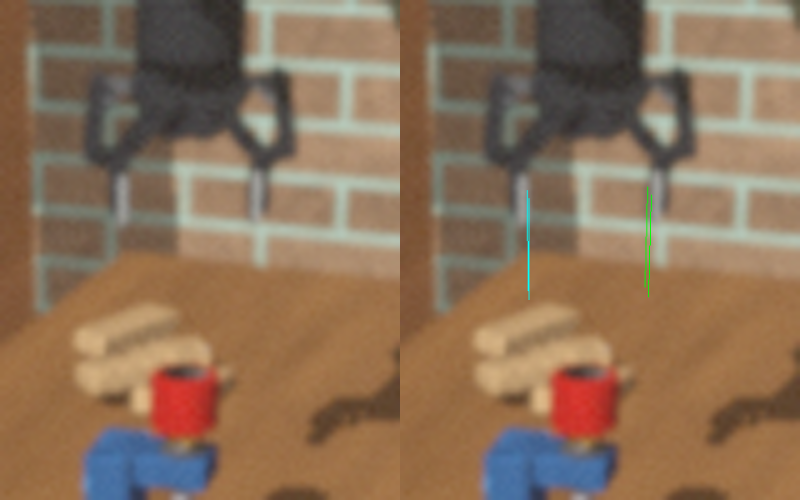

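```bash
python3 - <<'E'
from fit import *
d=last(); t=d['top']; c=(380,130,500,250); k=5
im=enl(t,c,k); o=observe(); R=o['tool_rot'];p=o['position']
for z,col in((0,(0,255,0)),(-.04,(0,255,255)),(-.16,(255,0,255))):
    for y in (-.0425,.0425):
        u=(proj(t,R@np.array([0,y,z])+p)[0]-c[:2]+.5)*k; cv2.circle(im,tuple(map(int,u)),4,col,1)
cv2.imwrite('pics/g5.png',im)
E
```

```text
(no output)
```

View pics/g5.png

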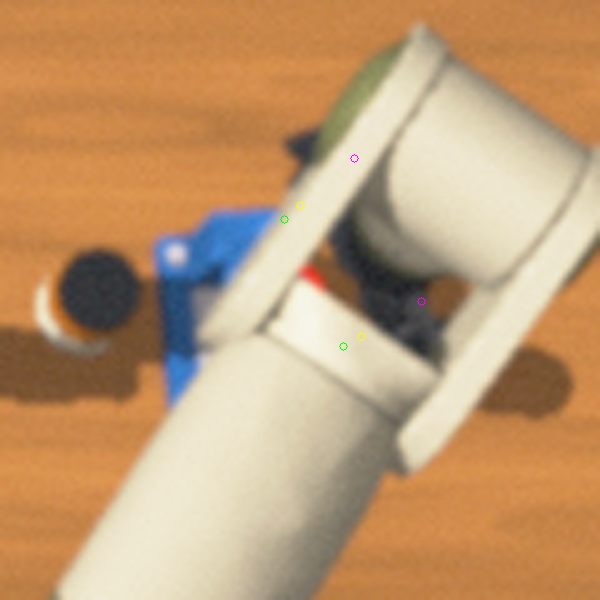

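Call:
jog_arm(travel=[[-0.0186,0.0267,0],[-0.0186,0.0267,0],[-0.0186,0.0267,0],[-0.0186,0.0267,0],[-0.0186,0.0267,0],[-0.0186,0.0267,0],[0,0,-0.03],[0,0,-0.03],[0,0,-0.03],[0,0,-0.03],[0,0,-0.03],[0,0,0]], dr=[[0,0,0],[0,0,0],[0,0,0],[0,0,0],[0,0,0],[0,0,0],[0,0,0],[0,0,0],[0,0,0],[0,0,0],[0,0,0],[0,0,0]], jaw=0.0)

```text
time_s: 5.07
position: [0.4973, -0.1184, 0.0945]
tool_rot: [[-0.404, 0.915, -0.008], [0.915, 0.404, 0.004], [0.007, -0.006, -1.0]]
ft_force: [-0.9, 0.4, -1.3]
grip_width: -0.0004
```

```bash
sleep 1; python3 - <<'E'
from fit import *
d=snap(); s=d['side']; o=observe(); R=o['tool_rot'];p=o['position']; print(p,o['time_s'],o['grip_width'])
c=(300,90,400,190);k=5.6
im0=enl(s,c,k);im=im0.copy()
u=(proj(s,np.array([R@np.array([0,0,z])+p for z in(0,-.073)]))-[c[0],c[1]]+.5)*k
cv2.line(im,tuple(map(int,u[0])),tuple(map(int,u[1])),(0,255,0),1)
u=(proj(s,np.r_[p[:2],0])[0]-c[:2]+.5)*k; cv2.circle(im,tuple(map(int,u)),4,(255,0,255),1)
cv2.imwrite('pics/g6.png',cv2.resize(np.hstack([im0,im]),(800,400)))
E
```

```text
[ 0.50003709 -0.11965284  0.09943418] 5.1667 0.00010166773723793376
```

View pics/g6.png

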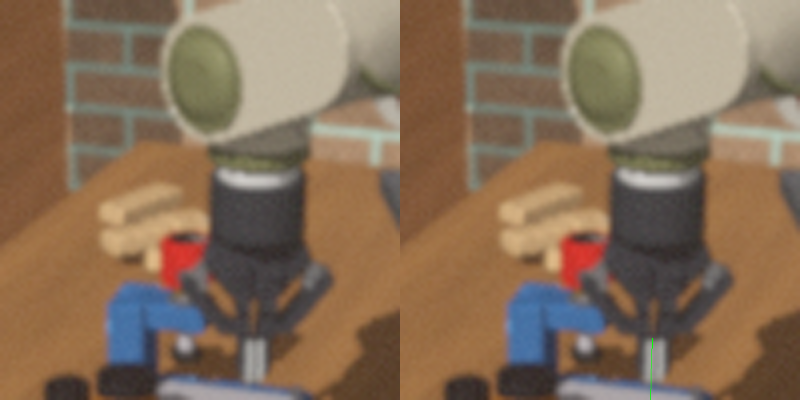

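Call:
jog_arm(travel=[[0,0,-0.025],[0,0,-0.025],[0,0,-0.02],[0,0,0],[0,0,0]], dr=[[0,0,0],[0,0,0],[0,0,0],[0,0,0],[0,0,0]])

```text
time_s: 5.58
position: [0.5008, -0.12, 0.0304]
tool_rot: [[-0.406, 0.914, 0.002], [0.914, 0.406, -0.001], [-0.001, 0.001, -1.0]]
ft_force: [0.8, 0.1, 0.3]
grip_width: -0.0001
```

```bash
sleep 1; python3 - <<'E'
from fit import *
d=snap(); s=d['side']; o=observe(); R=o['tool_rot'];p=o['position']; print(p,o['time_s'],o['grip_width'])
c=(300,120,400,220);k=5.6
im0=enl(s,c,k);im=im0.copy()
u=(proj(s,np.array([R@np.array([0,0,z])+p for z in(0,-.073)]))-[c[0],c[1]]+.5)*k
cv2.line(im,tuple(map(int,u[0])),tuple(map(int,u[1])),(0,255,0),1)
cv2.imwrite('pics/g7.png',cv2.resize(np.hstack([im0,im]),(800,400)))
E
```

```text
[ 0.501292   -0.12021928  0.03110749] 5.6833 -1.216757932733389e-05
```

View pics/g7.png

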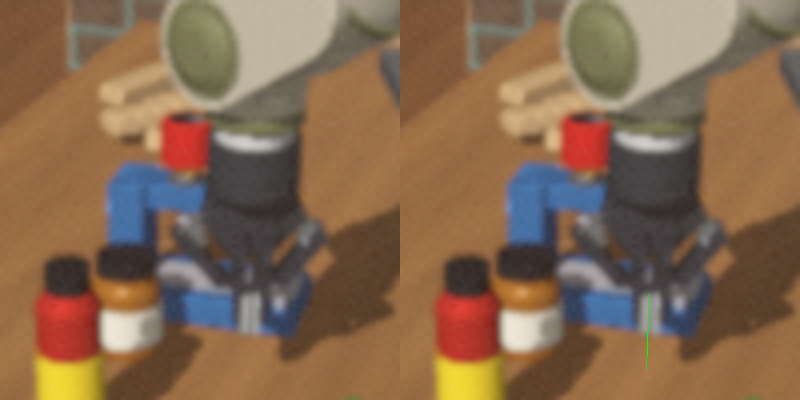

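Call:
jog_arm(travel=[[0,0,-0.015],[0,0,-0.005],[0,0,-0.003],[0,0,-0.003],[0,0,0],[0,0,0]], dr=[[0,0,0],[0,0,0],[0,0,0],[0,0,0],[0,0,0],[0,0,0]])

```text
time_s: 6.18
position: [0.5001, -0.1197, 0.0032]
tool_rot: [[-0.407, 0.913, 0.0], [0.913, 0.407, -0.0], [-0.0, 0.0, -1.0]]
ft_force: [0.6, -0.4, -0.4]
grip_width: -0.0
```

Call:
jog_arm(travel=[[0,0,-0.002],[0,0,-0.002],[0,0,-0.002],[0,0,0]], dr=[[0,0,0],[0,0,0],[0,0,0],[0,0,0]])

```text
time_s: 6.52
position: [0.4997, -0.1195, -0.0035]
tool_rot: [[-0.407, 0.914, -0.001], [0.914, 0.407, 0.0], [0.0, -0.0, -1.0]]
ft_force: [0.4, 1.1, 0.3]
grip_width: 0.0002
```

The reading is below zero and there's still no contact, so the reported z (or tool length) is off. I'll probe on to find the true bench height.

Call:
jog_arm(travel=[[0,0,-0.004],[0,0,-0.004],[0,0,-0.004],[0,0,-0.004],[0,0,0]], dr=[[0,0,0],[0,0,0],[0,0,0],[0,0,0],[0,0,0]])

```text
time_s: 6.93
position: [0.4994, -0.1194, -0.0201]
tool_rot: [[-0.407, 0.914, -0.001], [0.914, 0.407, 0.001], [0.001, -0.001, -1.0]]
ft_force: [-0.4, 0.7, 0.1]
grip_width: -0.0003
```

Call:
jog_arm(travel=[[0,0,-0.003],[0,0,-0.003],[0,0,-0.002],[0,0,0]], dr=[[0,0,0],[0,0,0],[0,0,0],[0,0,0]])

```text
time_s: 7.27
position: [0.4997, -0.1195, -0.0276]
tool_rot: [[-0.407, 0.914, -0.001], [0.914, 0.407, 0.0], [0.001, -0.0, -1.0]]
ft_force: [0.8, 0.9, -0.5]
grip_width: -0.0001
```

```bash
sleep 1; python3 - <<'E'
from fit import *
d=snap(); s=d['side']; o=observe(); p=o['position']; print(p,o['ft_force'],o['time_s'])
c=(340,170,380,210);k=14
im=enl(s,c,k)
for z,col in((0,(0,255,0)),):
    u=(proj(s,np.r_[p[:2],z])[0]-c[:2]+.5)*k; cv2.circle(im,tuple(map(int,u)),5,col,1)
cv2.imwrite('pics/g8.png',im)
E
```

```text
[ 0.49986532 -0.11956048 -0.02723002] [-0.26060318  0.59807743 -0.51006352] 7.3667
```

View pics/g8.png

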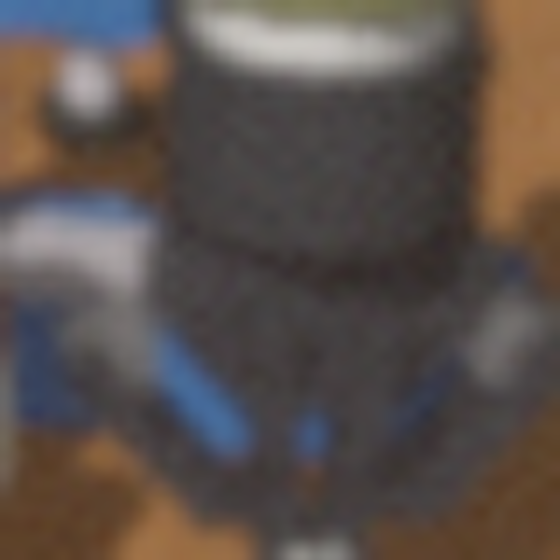

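```bash
python3 - <<'E'
from fit import *
d=last(); s=d['side']; o=observe(); p=o['position']
c=(335,190,385,240);k=11
im=enl(s,c,k)
for z in(0,.01,.02):
    u=(proj(s,np.r_[p[:2],z])[0]-c[:2]+.5)*k; cv2.circle(im,tuple(map(int,u)),4,(0,255,0),1)
cv2.imwrite('pics/g9.png',im)
E
```

```text
(no output)
```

View pics/g9.png

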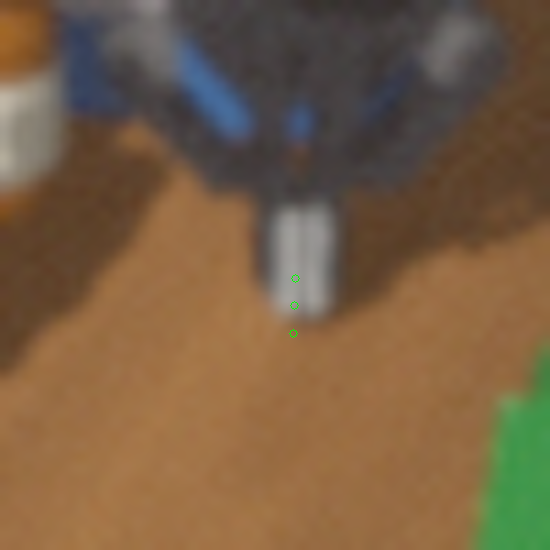

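Call:
jog_arm(travel=[[0,0,-0.002],[0,0,-0.001],[0,0,-0.001],[0,0,0]], dr=[[0,0,0],[0,0,0],[0,0,0],[0,0,0]])

```text
time_s: 7.7
position: [0.4998, -0.1195, -0.0314]
tool_rot: [[-0.407, 0.914, -0.0], [0.914, 0.407, 0.0], [0.0, -0.0, -1.0]]
ft_force: [1.1, 0.5, -0.3]
grip_width: -0.0004
```

Call:
jog_arm(travel=[[0,0,-0.001],[0,0,-0.001],[0,0,-0.001],[0,0,0]], dr=[[0,0,0],[0,0,0],[0,0,0],[0,0,0]])

```text
time_s: 8.03
position: [0.4998, -0.1195, -0.0344]
tool_rot: [[-0.407, 0.914, -0.0], [0.914, 0.407, 0.0], [0.0, -0.0, -1.0]]
ft_force: [-0.0, 0.8, -0.7]
grip_width: -0.0
```

Call:
jog_arm(travel=[[0,0,-0.001],[0,0,-0.001],[0,0,-0.001],[0,0,0]], dr=[[0,0,0],[0,0,0],[0,0,0],[0,0,0]])

```text
time_s: 8.37
position: [0.4998, -0.1195, -0.0374]
tool_rot: [[-0.407, 0.914, -0.0], [0.914, 0.407, 0.0], [0.0, -0.0, -1.0]]
ft_force: [0.1, -0.4, 0.6]
grip_width: 0.0002
```

Call:
jog_arm(travel=[[0,0,-0.001],[0,0,-0.001],[0,0,0]], dr=[[0,0,0],[0,0,0],[0,0,0]])

```text
time_s: 8.62
position: [0.4998, -0.1195, -0.0393]
tool_rot: [[-0.407, 0.913, -0.0], [0.913, 0.407, 0.0], [0.0, -0.0, -1.0]]
ft_force: [-0.3, -0.3, -0.5]
grip_width: -0.0002
```

```bash
python3 - <<'E'
from fit import *
d=snap(); s=d['side']; o=observe(); p=o['position']; print(p)
c=(335,190,385,240);k=11
im=enl(s,c,k)
for z in(0,.01,.02):
    u=(proj(s,np.r_[p[:2],z])[0]-c[:2]+.5)*k; cv2.circle(im,tuple(map(int,u)),4,(0,255,0),1)
cv2.imwrite('pics/g10.png',im)
E
```

```text
[ 0.49986002 -0.11954174 -0.03921848]
```

View pics/g10.png

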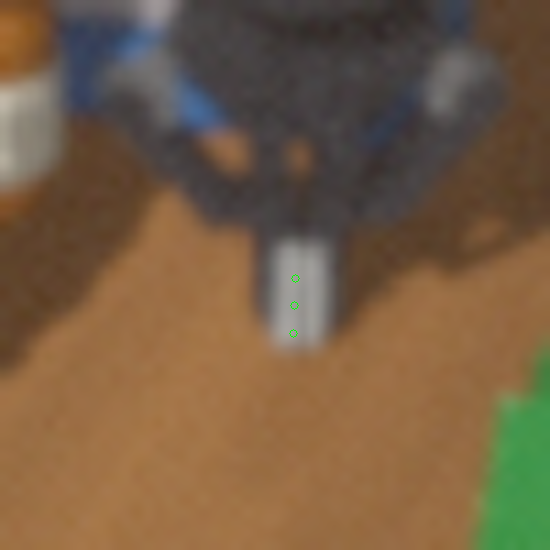

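Call:
jog_arm(travel=[[0,0,-0.001],[0,0,-0.001],[0,0,0]], dr=[[0,0,0],[0,0,0],[0,0,0]])

```text
time_s: 8.97
position: [0.5, -0.1196, -0.0395]
tool_rot: [[-0.407, 0.913, 0.001], [0.913, 0.407, -0.001], [-0.001, 0.001, -1.0]]
ft_force: [-4.9, 1.7, 21.5]
grip_width: -0.0001
```

Contact is at a reading of -0.0395, so true TCP z = reading + 0.0395, and I'll use that offset from now on. Next: lift, open and return to the knob.

Call:
jog_arm(travel=[[0,0,0.04],[0,0,0.04],[0,0,0.04],[0,0,0.04],[0,0,0.04],[0,0,0.04],[0,0,0.017],[0.0163,-0.0227,0],[0.0163,-0.0227,0],[0.0163,-0.0227,0],[0.0163,-0.0227,0],[0.0163,-0.0227,0],[0.0163,-0.0227,0],[0.0161,-0.0227,0],[0,0,0],[0,0,0]], dr=[[0,0,0],[0,0,-0.12],[0,0,-0.12],[0,0,-0.12],[0,0,-0.12],[0,0,-0.12],[0,0,-0.12],[0,0,-0.12],[0,0,-0.12],[0,0,-0.12],[0,0,-0.12],[0,0,-0.12],[0,0,-0.12],[0,0,-0.12],[0,0,0],[0,0,0]], jaw=0.085)

```text
time_s: 10.3
position: [0.6138, -0.2793, 0.2145]
tool_rot: [[0.909, 0.416, -0.001], [0.416, -0.909, 0.001], [-0.001, -0.001, -1.0]]
ft_force: [0.3, 0.7, 0.4]
grip_width: 0.0849
```

Call:
jog_arm(travel=[[0,0,-0.02],[0,0,-0.02],[0,0,-0.02],[0,0,-0.015],[0,0,-0.015],[0,0,-0.015],[0,0,0],[0,0,0]], dr=[[0,0,0],[0,0,0],[0,0,0],[0,0,0],[0,0,0],[0,0,0],[0,0,0],[0,0,0]])

```text
time_s: 10.97
position: [0.6134, -0.2776, 0.1111]
tool_rot: [[0.908, 0.418, -0.001], [0.418, -0.908, 0.001], [-0.0, -0.001, -1.0]]
ft_force: [0.2, -0.3, 1.2]
grip_width: 0.0852
```

```bash
sleep 1; python3 look.py g11 320,120,400,200 400,140,480,220
```

```text
[ 0.6141 -0.2783  0.1124] [-34.4  37.7  59.5   0.   82.7  30.9] [ 0.3  0.9 -0.1] 0.0846993027535923 11.0667
```

View pics/g11.png

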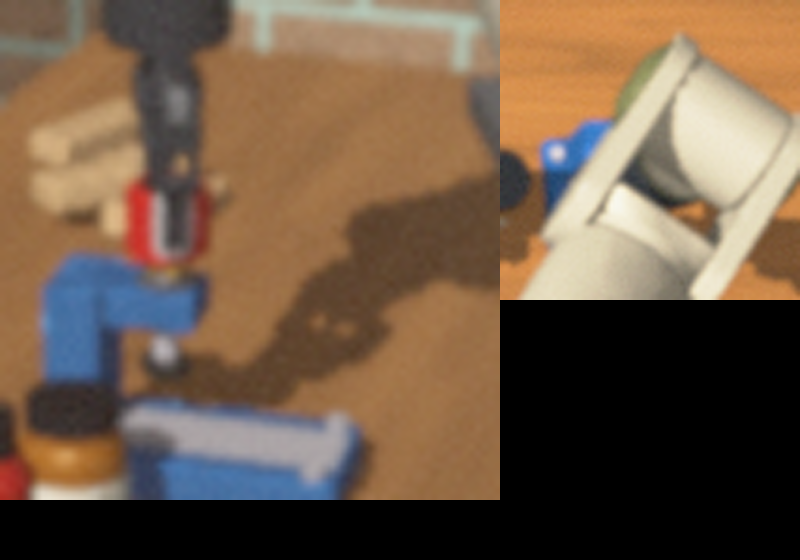

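Now the near finger stands in front of the knob down to almost its bottom, centred. I'll close gently.

Call:
jog_arm(travel=[[0,0,0],[0,0,0],[0,0,0],[0,0,0],[0,0,0],[0,0,0],[0,0,0],[0,0,0]], dr=[[0,0,0],[0,0,0],[0,0,0],[0,0,0],[0,0,0],[0,0,0],[0,0,0],[0,0,0]], jaw=0.03, newtons=30)

```text
time_s: 11.73
position: [0.6139, -0.2783, 0.1116]
tool_rot: [[0.909, 0.417, 0.001], [0.417, -0.909, -0.0], [0.001, 0.0, -1.0]]
ft_force: [-2.7, 3.2, 6.4]
grip_width: 0.0496
```

Call:
jog_arm(travel=[[0,0,0],[0,0,0.0006],[0,0,0.0006],[0,0,0.0006],[0,0,0.0006],[0,0,0.0006],[0,0,0]], dr=[[0,0,0],[0,0,0.12],[0,0,0.12],[0,0,0.12],[0,0,0.12],[0,0,0.12],[0,0,0]], newtons=60)

```text
time_s: 12.32
position: [0.6137, -0.2779, 0.1147]
tool_rot: [[0.509, 0.861, 0.0], [0.861, -0.509, 0.001], [0.001, -0.0, -1.0]]
ft_force: [-2.4, 2.8, 7.4]
grip_width: 0.0491
```

```bash
python3 - <<'E'
from h import *
o=observe(); print(o['ft_force'],o['wrist_torque'],o['q'],o['time_s'])
E
```

```text
[-2.37632324  2.77187138  7.40590117] [0.71152345 0.52771849 0.03523841] [-3.44229127e+01  3.75567542e+01  5.92989794e+01  3.13737478e-02
  8.31539129e+01 -3.81201695e+00] 12.3167
```

Call:
jog_arm(travel=[[0,0,0.0006],[0,0,0.0006],[0,0,0.0006],[0,0,0.0006],[0,0,0.0006],[0,0,0.0006],[0,0,0.0006],[0,0,0.0006],[0,0,0.0006],[0,0,0.0006],[0,0,0.0006],[0,0,0.0006],[0,0,0.0006],[0,0,0.0006],[0,0,0.0006],[0,0,0.0006],[0,0,0]], dr=[[0,0,0.12],[0,0,0.12],[0,0,0.12],[0,0,0.12],[0,0,0.12],[0,0,0.12],[0,0,0.12],[0,0,0.12],[0,0,0.12],[0,0,0.12],[0,0,0.12],[0,0,0.12],[0,0,0.12],[0,0,0.12],[0,0,0.12],[0,0,0.12],[0,0,0]])

```text
time_s: 13.73
position: [0.6128, -0.278, 0.1243]
tool_rot: [[-0.983, 0.184, -0.002], [0.184, 0.983, 0.001], [0.002, 0.0, -1.0]]
ft_force: [-7.6, 3.3, 7.6]
grip_width: 0.0489
```

```bash
sleep 1; python3 look.py g12 320,120,400,200 400,140,480,220;  python3 - <<'E'
from h import *
o=observe(); print(o['wrist_torque'])
E
```

```text
[ 0.6128 -0.278   0.1242] [ -34.4   37.1   58.5   -0.    84.5 -113.5] [-7.4  3.3  8.3] 0.0487933241412834 13.8333
[0.87470058 1.29162579 0.09055284]
```

View pics/g12.png

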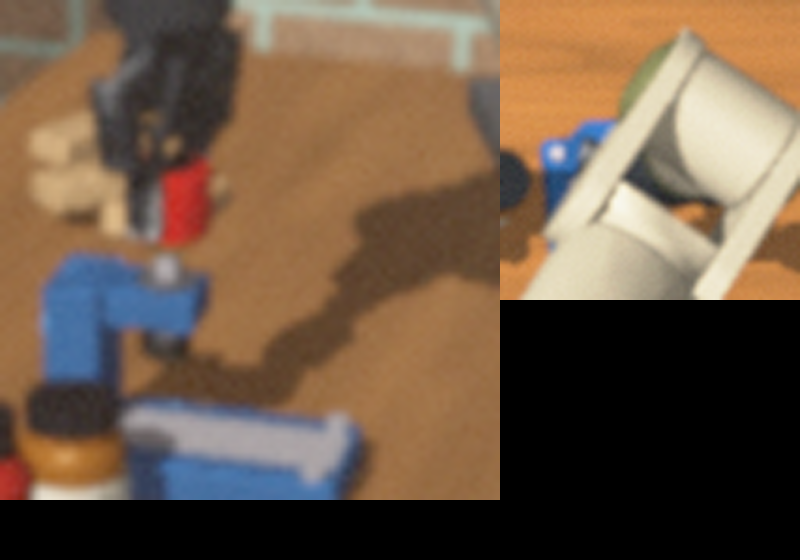

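The knob and pad rose about 12.6 mm over 2.52 rad. I'll release, go up and travel to above the blank.

Call:
jog_arm(travel=[[0,0,0],[0,0,0],[0,0,0],[0,0,0],[0,0,0.03],[0,0,0.035],[0,0,0.035]], dr=[[0,0,0],[0,0,0],[0,0,0],[0,0,0],[0,0,0],[0,0,0],[0,0,0]], jaw=0.085)

```text
time_s: 14.42
position: [0.6135, -0.2783, 0.2241]
tool_rot: [[-0.982, 0.191, -0.001], [0.191, 0.982, 0.001], [0.002, 0.001, -1.0]]
ft_force: [0.1, -0.2, 0.4]
grip_width: 0.085
```

Call:
jog_arm(travel=[[-0.008,0.0375,0],[-0.008,0.0375,0],[-0.008,0.0375,0],[-0.008,0.0375,0],[-0.008,0.0375,0],[-0.008,0.0375,0],[-0.008,0.0375,0],[-0.008,0.0375,0],[-0.008,0.0375,0],[-0.008,0.0375,0],[-0.008,0.0375,0],[-0.008,0.0375,0],[-0.008,0.0375,0],[-0.008,0.0375,0],[0,0,0],[0,0,0]], dr=[[0,0,-0.0216],[0,0,-0.0216],[0,0,-0.0216],[0,0,-0.0216],[0,0,-0.0216],[0,0,-0.0216],[0,0,-0.0216],[0,0,-0.0216],[0,0,-0.0216],[0,0,-0.0216],[0,0,-0.0216],[0,0,-0.0216],[0,0,-0.0216],[0,0,-0.0216],[0,0,0],[0,0,0]])

```text
time_s: 15.75
position: [0.5012, 0.2481, 0.2233]
tool_rot: [[-0.882, 0.471, 0.0], [0.471, 0.882, -0.0], [-0.0, -0.0, -1.0]]
ft_force: [0.6, -1.1, -1.0]
grip_width: 0.0849
```

```bash
sleep 1; python3 look.py g13 265,190,365,310 370,150,470,250
```

```text
[0.502  0.2461 0.2233] [ 14.   21.6  69.4  -0.   89.  -47.7] [ 0.9 -0.8 -0.3] 0.08514711271232202 15.85
```

View pics/g13.png

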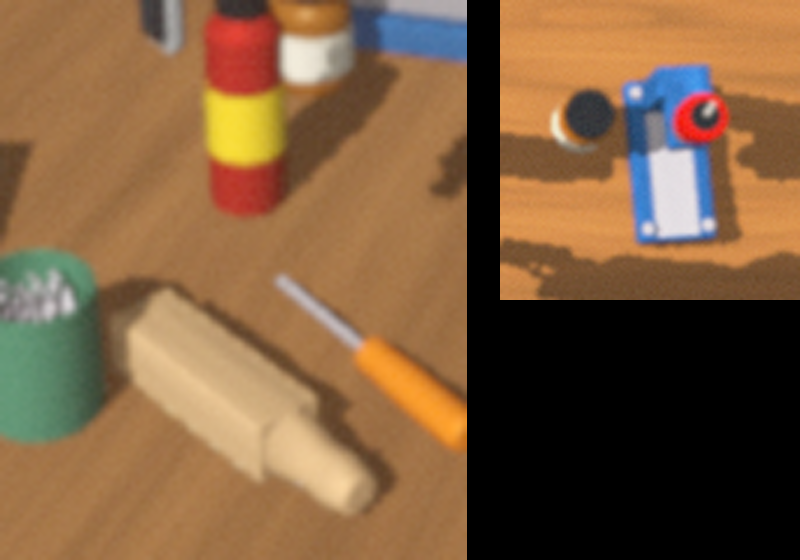

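Call:
jog_arm(travel=[[0,0,-0.035],[0,0,-0.035],[0,0,-0.035],[0,0,-0.035],[0,0,-0.03],[0,0,-0.025],[0,0,-0.02],[0,0,-0.015],[0,0,-0.01],[0,0,0]], dr=[[0,0,0],[0,0,0],[0,0,0],[0,0,0],[0,0,0],[0,0,0],[0,0,0],[0,0,0],[0,0,0],[0,0,0]])

```text
time_s: 16.68
position: [0.5013, 0.2451, -0.0183]
tool_rot: [[-0.88, 0.476, -0.003], [0.476, 0.88, -0.001], [0.002, -0.002, -1.0]]
ft_force: [-0.4, -0.7, -0.3]
grip_width: 0.0854
```

```bash
sleep 1; python3 look.py g14 265,190,365,310 240,150,340,250
```

```text
[ 0.5024  0.246  -0.0161] [ 14.   36.   88.5  -0.   55.5 -47.7] [-1.3  0.2  0.1] 0.08520884618439753 16.7833
```

View pics/g14.png

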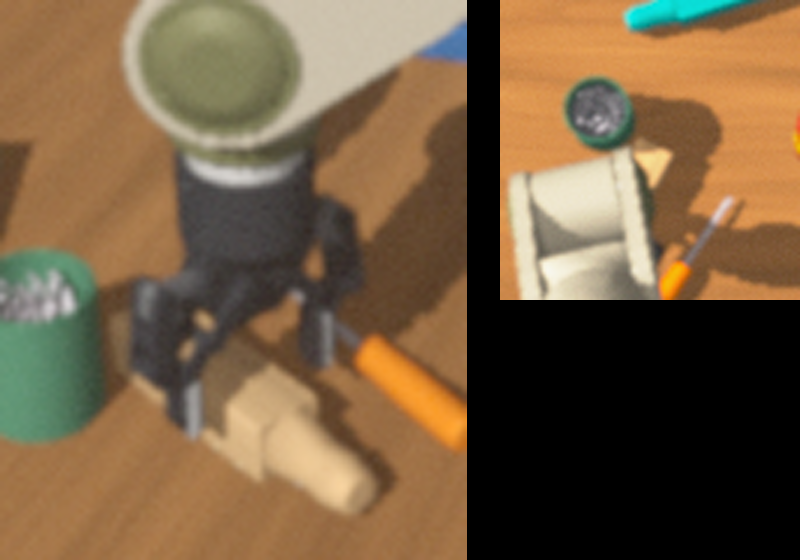

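Call:
jog_arm(travel=[[0,0,-0.01],[0,0,-0.009],[0,0,0],[0,0,0],[0,0,0]], dr=[[0,0,0],[0,0,0],[0,0,0],[0,0,0],[0,0,0]])

```text
time_s: 17.2
position: [0.5019, 0.2466, -0.0354]
tool_rot: [[-0.88, 0.474, 0.0], [0.474, 0.88, 0.0], [-0.0, 0.0, -1.0]]
ft_force: [0.0, 0.0, 0.2]
grip_width: 0.0849
```

Call:
jog_arm(travel=[[0,0,0],[0,0,0],[0,0,0],[0,0,0],[0,0,0],[0,0,0],[0,0,0],[0,0,0]], dr=[[0,0,0],[0,0,0],[0,0,0],[0,0,0],[0,0,0],[0,0,0],[0,0,0],[0,0,0]], jaw=0.03, newtons=60)

```text
time_s: 17.87
position: [0.502, 0.2466, -0.0352]
tool_rot: [[-0.88, 0.474, 0.001], [0.474, 0.88, 0.0], [-0.0, 0.0, -1.0]]
ft_force: [-1.7, -0.6, 5.5]
grip_width: 0.0434
```

Call:
jog_arm(travel=[[0,0,0.02],[0,0,0.03],[0,0,0.04],[0,0,0.04],[0,0,0.04],[0,0,0.04],[0,0,0.03],[0,0,0]], dr=[[0,0,0],[0,0,0],[0,0,0],[0,0,0],[0,0,0],[0,0,0],[0,0,0],[0,0,0]])

```text
time_s: 18.53
position: [0.5038, 0.2472, 0.2105]
tool_rot: [[-0.88, 0.474, 0.011], [0.474, 0.88, 0.003], [-0.008, 0.007, -1.0]]
ft_force: [0.9, 0.4, -1.5]
grip_width: 0.0431
```

```bash
sleep 1; python3 look.py g15 220,130,365,310 230,130,350,250
```

```text
[0.5016 0.2465 0.2043] [ 14.   22.2  71.6   0.   86.2 -47.7] [ 0.  -0.4 -3.4] 0.043087273932131145 18.6333
```

View pics/g15.png

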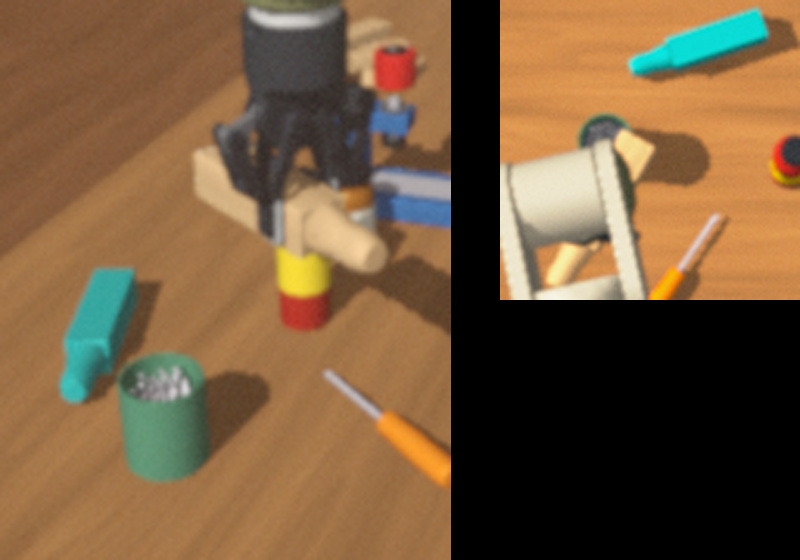

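The blank is held level and the tin hasn't moved. I'll carry it to the open side of the clamp.

Call:
jog_arm(travel=[[-0.0048,-0.0359,0],[-0.0048,-0.0359,0],[-0.0048,-0.0359,0],[-0.0048,-0.0359,0],[-0.0048,-0.0359,0],[-0.0048,-0.0359,0],[-0.0048,-0.0359,0],[-0.0048,-0.0359,0],[-0.0048,-0.0359,0],[-0.0048,-0.0359,0],[-0.0048,-0.0359,0],[-0.0048,-0.0359,0],[-0.0048,-0.0359,0],[-0.0048,-0.0359,0],[-0.0047,-0.0359,0],[0,0,0],[0,0,0]], dr=[[0,0,0.0379],[0,0,0.0379],[0,0,0.0379],[0,0,0.0379],[0,0,0.0379],[0,0,0.0379],[0,0,0.0379],[0,0,0.0379],[0,0,0.0379],[0,0,0.0379],[0,0,0.0379],[0,0,0.0379],[0,0,0.0379],[0,0,0.0379],[0,0,0.0379],[0,0,0],[0,0,0]])

```text
time_s: 20.05
position: [0.4287, -0.2928, 0.2017]
tool_rot: [[-0.997, -0.071, -0.004], [-0.071, 0.997, 0.004], [0.003, 0.004, -1.0]]
ft_force: [0.2, -0.0, -1.4]
grip_width: 0.0435
```

```bash
sleep 1; python3 look.py g16 280,120,400,240 370,130,490,250
```

```text
[ 0.4294 -0.291   0.2028] [ -47.2   18.3   77.9    0.    84.  -141.5] [ 0.4  0.3 -2.1] 0.043205685298450265 20.15
```

View pics/g16.png

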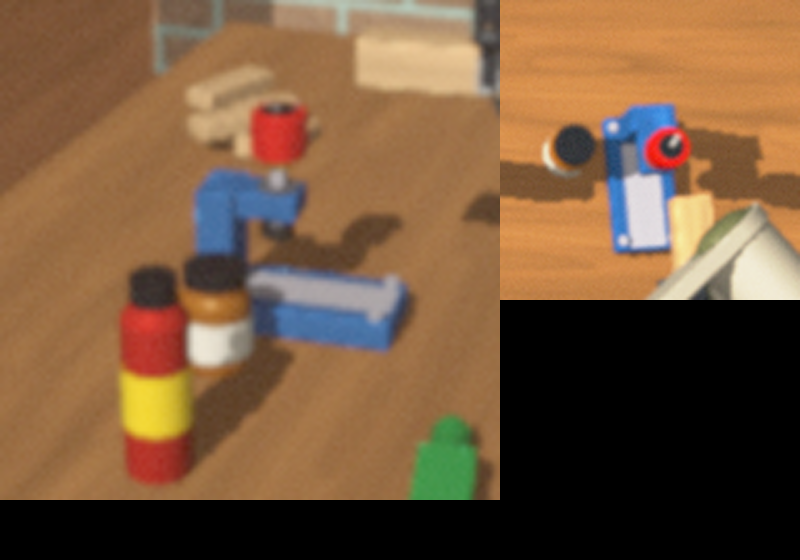

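```bash
python3 - <<'E'
from fit import *
d=last(); t=d['top']; c=(430,190,500,250); k=10
o=observe(); p=o['position']; R=o['tool_rot']; yaw=np.arctan2(-R[0,1],R[1,1])
im=enl(t,c,k)
ctr=p[:2]+rz(yaw)[:2,:2]@np.array([.0127,0]); zb=p[2]+.0395-.004
print(yaw,ctr,zb,'end',ctr+rz(yaw)[:2,:2]@np.array([.1,0]))
outline(t,BL,(ctr[0],ctr[1],yaw),zb,im,k,c); cv2.imwrite('pics/g17.png',im)
C=np.array([.5627,-.2822]);a=.074
print('end in clamp', rz(-a)[:2,:2]@(ctr+rz(yaw)[:2,:2]@np.array([.1,0])-C)-[.085,0], yaw-a)
E
```

```text
0.07405019418960035 [ 0.44204625 -0.29008586] 0.23827499429500276 end [ 0.54177221 -0.2826876 ]
end in clamp [-0.10590657  0.00106097] 5.019418960035271e-05
```

View pics/g17.png

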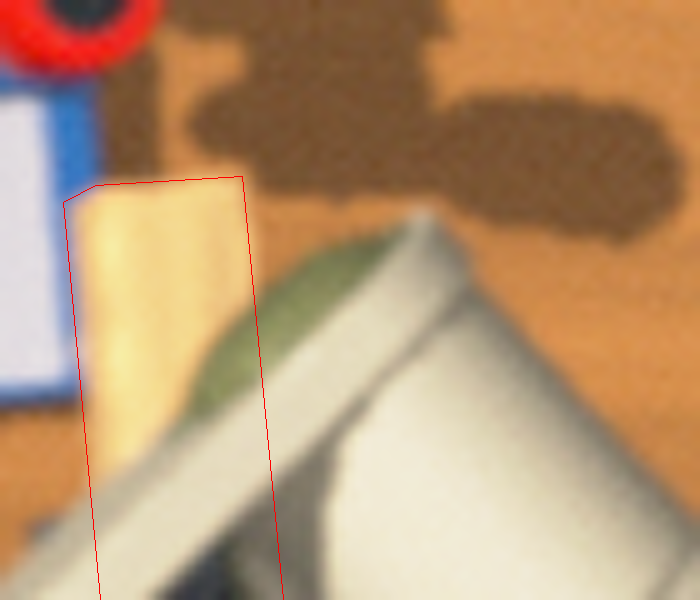

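Call:
jog_arm(travel=[[0,0,-0.035],[0,0,-0.035],[0,0,-0.035],[0,0,-0.035],[0,0,-0.03],[0,0,-0.02],[0,0,-0.01],[0,0,-0.004],[0,0,0],[0,0,0]], dr=[[0,0,0],[0,0,0],[0,0,0],[0,0,0],[0,0,0],[0,0,0],[0,0,0],[0,0,0],[0,0,0],[0,0,0]])

```text
time_s: 20.98
position: [0.4305, -0.2921, 0.0015]
tool_rot: [[-0.997, -0.075, 0.001], [-0.075, 0.997, -0.001], [-0.001, -0.001, -1.0]]
ft_force: [-0.4, 0.0, -2.3]
grip_width: 0.0433
```

```bash
sleep 1; python3 look.py g18 310,130,410,230 400,150,480,250
```

```text
[ 0.4305 -0.2924  0.0017] [ -47.2   31.6   94.1   -0.    54.1 -141.5] [ 0.2 -0.6 -2.2] 0.04324334749461513 21.0833
```

View pics/g18.png

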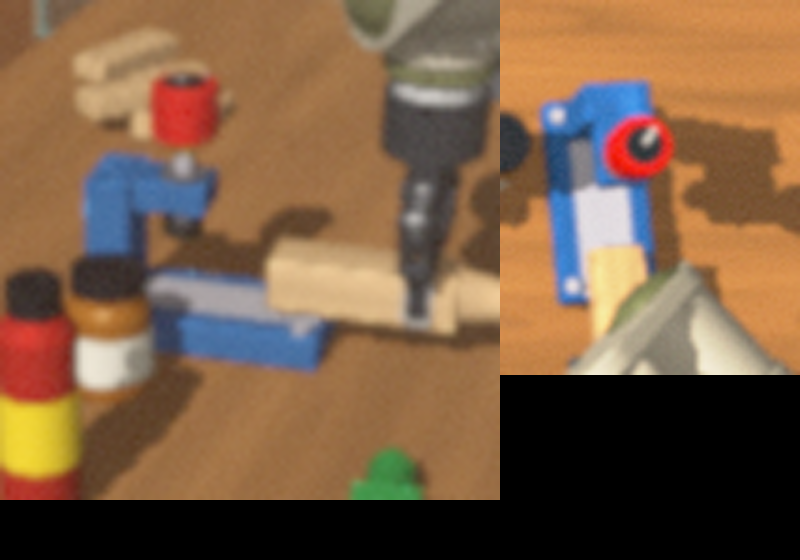

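Call:
jog_arm(travel=[[0,0,-0.004],[0.016,0.0012,0],[0.016,0.0012,0],[0.016,0.0012,0],[0.016,0.0012,0],[0.016,0.0012,0],[0.01,0.0007,0],[0,0,0],[0,0,0]], dr=[[0,0,0],[0,0,0],[0,0,0],[0,0,0],[0,0,0],[0,0,0],[0,0,0],[0,0,0],[0,0,0]])

```text
time_s: 21.83
position: [0.5198, -0.2851, -0.0036]
tool_rot: [[-0.997, -0.075, -0.0], [-0.075, 0.997, -0.0], [0.0, -0.0, -1.0]]
ft_force: [-0.7, -0.4, -2.8]
grip_width: 0.0433
```

```bash
sleep 1; python3 look.py g19 310,130,410,230 400,150,480,250
```

```text
[ 0.5191 -0.2852 -0.0036] [ -40.2   37.5   82.2   -0.    60.4 -134.5] [-0.5 -0.8 -2. ] 0.04357467207378689 21.9333
```

View pics/g19.png

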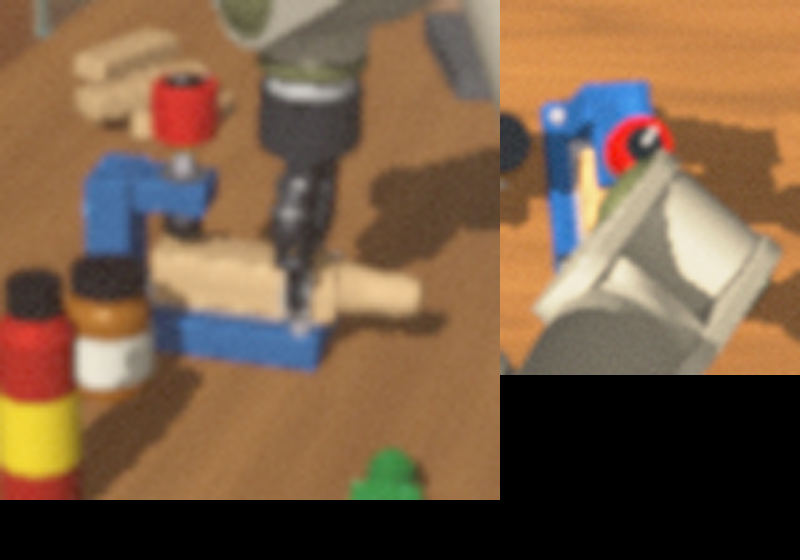

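Call:
jog_arm(travel=[[0.003,0.0002,0],[0.003,0.0002,0],[0.003,0.0002,0],[0.002,0.0002,0],[0,0,0]], dr=[[0,0,0],[0,0,0],[0,0,0],[0,0,0],[0,0,0]])

```text
time_s: 22.35
position: [0.5313, -0.2845, -0.0036]
tool_rot: [[-0.997, -0.074, 0.0], [-0.074, 0.997, -0.0], [-0.0, -0.0, -1.0]]
ft_force: [0.1, -0.2, -2.6]
grip_width: 0.043
```

Call:
jog_arm(travel=[[0.002,0.0001,0],[0.002,0.0002,0],[0,0,0]], dr=[[0,0,0],[0,0,0],[0,0,0]])

```text
time_s: 22.6
position: [0.5352, -0.2841, -0.0036]
tool_rot: [[-0.997, -0.074, 0.0], [-0.074, 0.997, -0.0], [-0.0, -0.0, -1.0]]
ft_force: [-0.4, 0.4, -1.9]
grip_width: 0.0433
```

Call:
jog_arm(travel=[[0.0015,0.0001,0],[0.0015,0.0001,0],[0,0,0]], dr=[[0,0,0],[0,0,0],[0,0,0]])

```text
time_s: 22.85
position: [0.5351, -0.2841, -0.0038]
tool_rot: [[-0.997, -0.075, -0.006], [-0.075, 0.997, 0.001], [0.006, 0.001, -1.0]]
ft_force: [-15.5, -1.6, 2.3]
grip_width: 0.0432
```

Contact is at -15 N, right where the post face was predicted. I'll ease back slightly and lower onto the bed.

Call:
jog_arm(travel=[[-0.002,-0.0001,0],[0,0,-0.001],[0,0,-0.001],[0,0,-0.001],[0,0,0]], dr=[[0,0,0],[0,0,0],[0,0,0],[0,0,0],[0,0,0]])

```text
time_s: 23.27
position: [0.5353, -0.2842, -0.0052]
tool_rot: [[-0.997, -0.074, -0.001], [-0.074, 0.997, -0.001], [0.001, -0.001, -1.0]]
ft_force: [-9.3, 0.4, 12.7]
grip_width: 0.0432
```

Call:
jog_arm(travel=[[0,0,0],[0,0,0],[0,0,0],[0,0,0],[0,0,0],[0,0,0]], dr=[[0,0,0],[0,0,0],[0,0,0],[0,0,0],[0,0,0],[0,0,0]], jaw=0.085)

```text
time_s: 23.77
position: [0.536, -0.284, -0.0067]
tool_rot: [[-0.997, -0.074, 0.0], [-0.074, 0.997, 0.0], [-0.0, 0.0, -1.0]]
ft_force: [-0.1, 0.5, -0.4]
grip_width: 0.0856
```

```bash
sleep 1; python3 look.py g20 310,130,410,230 400,150,480,250
```

```text
[ 0.5359 -0.284  -0.0066] [ -39.1   38.8   79.8    0.    61.4 -133.4] [ 0.2 -0.5 -1. ] 0.08491290062115467 23.8667
```

View pics/g20.png

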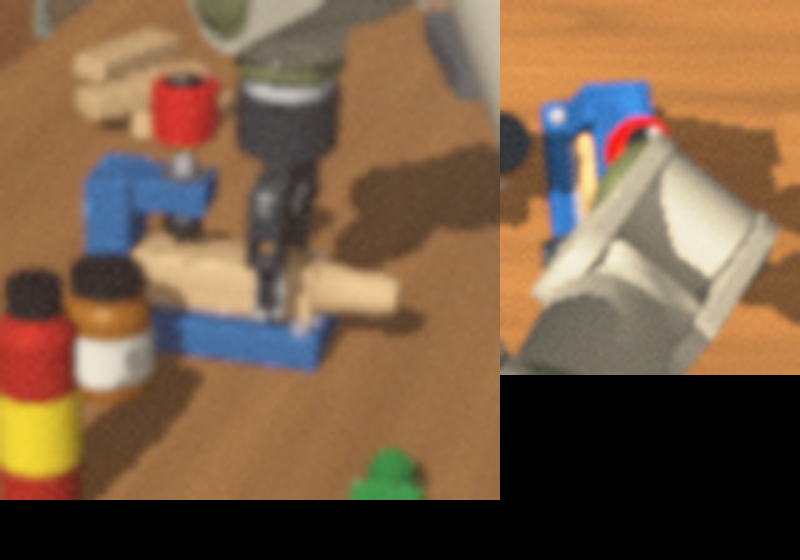

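Call:
jog_arm(travel=[[-0.01,-0.0007,0.001],[-0.015,-0.0011,0],[-0.015,-0.0011,0],[0,0,0.035],[0,0,0.04],[0,0,0.04],[0,0,0.04],[0,0,0.04],[0,0,0.026],[0,0,0]], dr=[[0,0,0],[0,0,0],[0,0,0],[0,0,0],[0,0,0],[0,0,0],[0,0,0],[0,0,0],[0,0,0],[0,0,0]])

```text
time_s: 24.7
position: [0.4975, -0.2882, 0.2217]
tool_rot: [[-0.997, -0.074, 0.008], [-0.074, 0.997, -0.007], [-0.008, -0.008, -1.0]]
ft_force: [-0.3, 0.1, 0.3]
grip_width: 0.0853
```

```bash
sleep 1; python3 look.py g21 310,130,410,230 400,150,480,250; python3 - <<'E'
from fit import *
d=last()
for n,c in (('side',(320,130,400,210)),('top',(400,160,460,240))):
    im=enl(d[n],c,7); outline(d[n],BL,(.5627-.015*.9973,-.2822-.015*.0739,.074),.03,im,7,c); outline(d[n],CL,(.5627,-.2822,.074),0,im,7,c,(0,255,0)); cv2.imwrite('pics/f_'+n+'.png',im)
E
```

```text
[ 0.496 -0.287  0.216] [ -41.9   23.2   68.     0.    88.7 -136.1] [ 0.3  0.8 -0.9] 0.08493091846773253 24.8
```

View pics/f_side.png

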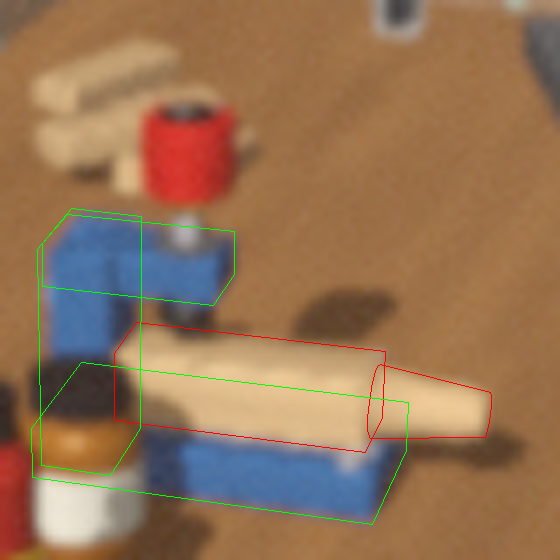

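View pics/f_top.png

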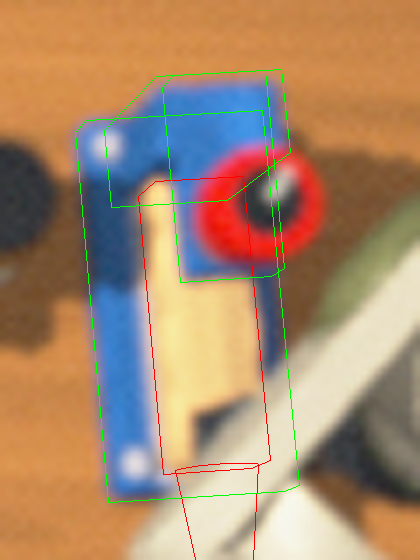

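The blank lies on the bed and matches the "home" model in both views, and the pad is clear above it. On to the knob.

Call:
jog_arm(travel=[[0.0294,0.0023,0],[0.0294,0.0023,0],[0.0294,0.0022,0],[0.0293,0.0022,0],[0,0,0],[0,0,-0.025],[0,0,-0.025],[0,0,-0.02],[0,0,-0.012],[0,0,-0.01],[0,0,0],[0,0,0]], dr=[[0,0,0],[0,0,0],[0,0,0],[0,0,0],[0,0,0],[0,0,0],[0,0,0],[0,0,0],[0,0,0],[0,0,0],[0,0,0],[0,0,0]])

```text
time_s: 25.8
position: [0.6131, -0.2779, 0.1229]
tool_rot: [[-0.997, -0.074, -0.001], [-0.074, 0.997, 0.001], [0.001, 0.001, -1.0]]
ft_force: [1.3, -0.3, 0.5]
grip_width: 0.0847
```

```bash
sleep 1; python3 look.py g22 310,110,410,210 400,150,480,250
```

```text
[ 0.6136 -0.2782  0.1243] [ -34.4   37.1   58.5   -0.    84.3 -128.7] [0.  0.6 0.2] 0.08526008116599473 25.9
```

View pics/g22.png

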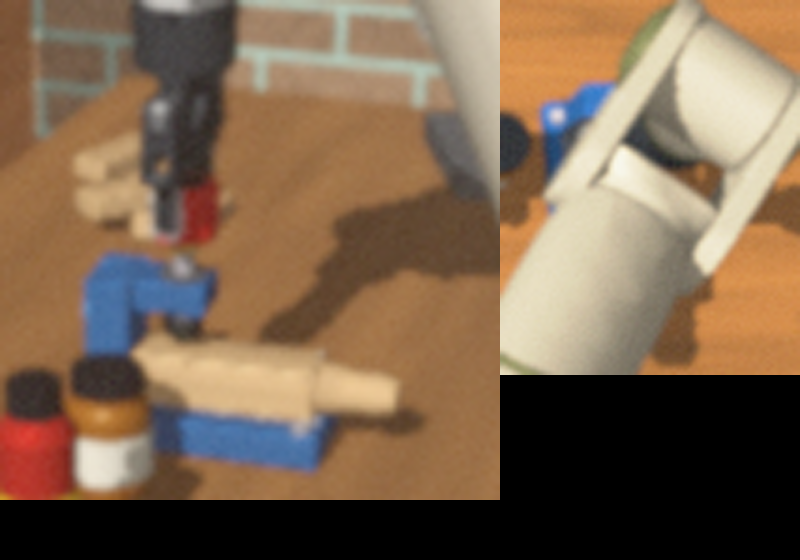

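Call:
jog_arm(travel=[[0,0,0],[0,0,0],[0,0,0],[0,0,0],[0,0,0],[0,0,0],[0,0,0],[0,0,0]], dr=[[0,0,0],[0,0,0],[0,0,0],[0,0,0],[0,0,0],[0,0,0],[0,0,0],[0,0,0]], jaw=0.03, newtons=60)

```text
time_s: 26.57
position: [0.6136, -0.2781, 0.1242]
tool_rot: [[-0.997, -0.074, 0.001], [-0.074, 0.997, -0.001], [-0.001, -0.001, -1.0]]
ft_force: [0.2, -0.1, 5.3]
grip_width: 0.049
```

Call:
jog_arm(travel=[[0,0,-0.0006],[0,0,-0.0006],[0,0,-0.0006],[0,0,-0.0006],[0,0,-0.0006],[0,0,-0.0006],[0,0,-0.0006],[0,0,-0.0006],[0,0,-0.0006],[0,0,-0.0006],[0,0,-0.0006],[0,0,-0.0006],[0,0,-0.0006],[0,0,-0.0006],[0,0,-0.0006],[0,0,-0.0006],[0,0,0]], dr=[[0,0,-0.12],[0,0,-0.12],[0,0,-0.12],[0,0,-0.12],[0,0,-0.12],[0,0,-0.12],[0,0,-0.12],[0,0,-0.12],[0,0,-0.12],[0,0,-0.12],[0,0,-0.12],[0,0,-0.12],[0,0,-0.12],[0,0,-0.12],[0,0,-0.12],[0,0,-0.12],[0,0,0]])

```text
time_s: 27.98
position: [0.6128, -0.2786, 0.1145]
tool_rot: [[0.278, 0.961, -0.001], [0.961, -0.278, -0.001], [-0.001, -0.0, -1.0]]
ft_force: [-4.4, -0.8, 6.0]
grip_width: 0.0491
```

```bash
sleep 1; python3 - <<'E'
from h import *
o=observe(); print(o['ft_force'],o['wrist_torque'],o['q'],o['time_s'],o['joint_efforts'])
E
```

```text
[-4.40276446 -0.75003863  5.95354895] [-0.18777682  0.7949728  -0.09514101] [-34.46483939  37.51803663  59.419987    -0.08744517  83.0564414
 -18.30228892] 27.9833 [  2.14240596 -54.21066642 -21.89357936   0.92413863  -0.77321207
   1.41314439]
```

Call:
jog_arm(travel=[[0,0,-0.0006],[0,0,-0.0006],[0,0,-0.0006],[0,0,-0.0006],[0,0,-0.0006]], dr=[[0,0,-0.12],[0,0,-0.12],[0,0,-0.12],[0,0,-0.12],[0,0,-0.12]])

```text
time_s: 28.4
position: [0.6126, -0.2784, 0.1115]
tool_rot: [[0.771, 0.636, -0.001], [0.636, -0.771, -0.001], [-0.002, -0.0, -1.0]]
ft_force: [-5.7, -1.3, 7.2]
grip_width: 0.049
```

```bash
sleep 1; python3 - <<'E'
from h import *
o=observe(); print(o['ft_force'],o['wrist_torque'],o['q'][5],o['time_s'],o['joint_efforts'][5],o['position'])
E
```

```text
[-5.69765545 -1.33424918  7.2471397 ] [-0.03091103  1.05209237  0.06898989] 16.030309740022354 28.4 -1.8301799520850182 [ 0.61261738 -0.27841426  0.11152365]
```

Call:
jog_arm(travel=[[0,0,-0.0004],[0,0,-0.0003],[0,0,0],[0,0,0]], dr=[[0,0,-0.12],[0,0,-0.12],[0,0,-0.12],[0,0,-0.12]])

```text
time_s: 28.73
position: [0.6125, -0.2782, 0.1112]
tool_rot: [[0.978, 0.209, -0.001], [0.209, -0.978, -0.001], [-0.002, 0.0, -1.0]]
ft_force: [-7.4, 1.2, 10.6]
grip_width: 0.0488
```

```bash
sleep 1; python3 - <<'E'
from h import *
o=observe(); print(o['ft_force'],o['wrist_torque'],o['q'][5],o['time_s'],o['joint_efforts'][5],o['position'])
E
```

```text
[-7.43274919  1.18836861 10.61723515] [0.10431166 1.26396391 0.39090863] 43.50620210036674 28.7333 -1.502465195953846 [ 0.61245531 -0.27823774  0.1112156 ]
```

Torque about z has risen to 0.39 N m, which is the slip torque. I'll turn about 1 rad further for the slip.

Call:
jog_arm(travel=[[0,0,0],[0,0,0],[0,0,0],[0,0,0],[0,0,0],[0,0,0],[0,0,0],[0,0,0],[0,0,0]], dr=[[0,0,-0.12],[0,0,-0.12],[0,0,-0.12],[0,0,-0.12],[0,0,-0.12],[0,0,-0.12],[0,0,-0.12],[0,0,-0.12],[0,0,-0.12]])

```text
time_s: 29.48
position: [0.6126, -0.2777, 0.1112]
tool_rot: [[0.645, -0.764, -0.001], [-0.764, -0.645, -0.0], [-0.001, 0.001, -1.0]]
ft_force: [-5.4, 1.4, 10.4]
grip_width: 0.049
```

```bash
sleep 1; python3 look.py g23 310,110,410,210 400,150,480,250;python3 - <<'E'
from h import *
o=observe(); print(o['ft_force'],o['wrist_torque'],o['q'][5],o['time_s'],o['joint_efforts'][5],o['position'])
E
```

```text
[ 0.6127 -0.2777  0.1112] [-34.4  37.6  59.7  -0.   82.7 105.3] [-5.8  2.3 10.1] 0.048784593409132236 29.5833
[-5.84420855  2.3388923  10.11707158] [0.42760028 1.07094016 0.11116061] 105.29773481162337 29.5833 1.4031919464468956 [ 0.61265121 -0.2776929   0.11119436]
```

View pics/g23.png

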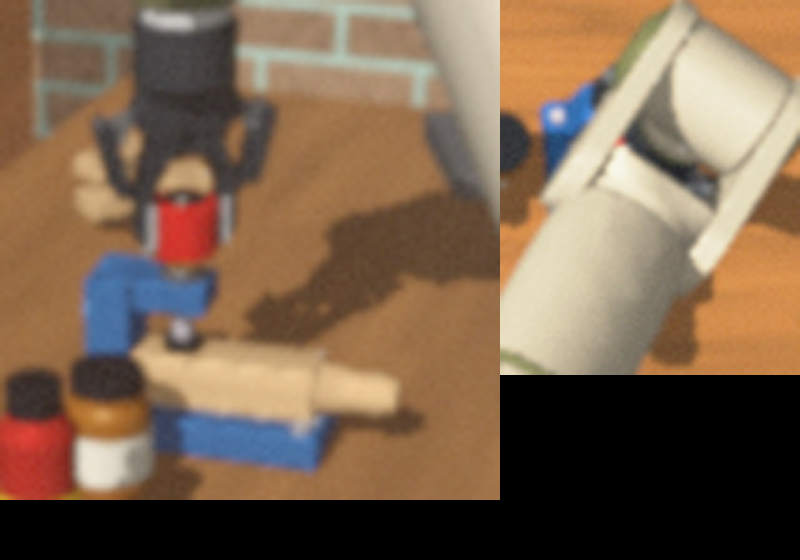

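Call:
jog_arm(travel=[[0,0,0],[0,0,0],[0,0,0]], dr=[[0,0,-0.12],[0,0,-0.12],[0,0,-0.12]])

```text
time_s: 29.83
position: [0.6128, -0.2776, 0.1112]
tool_rot: [[0.335, -0.942, -0.001], [-0.942, -0.335, 0.0], [-0.0, 0.001, -1.0]]
ft_force: [-5.0, 3.2, 9.9]
grip_width: 0.049
```

```bash
sleep 1; python3 - <<'E'
from h import *
o=observe(); print(o['ft_force'],o['wrist_torque'],o['q'][5],o['qvel'][5],o['time_s'],o['joint_efforts'][5],o['position'])
save(get_image('side'),'k1.png',(325,130,375,180),10)
E
```

```text
[-5.02610386  3.19640049  9.86584343] [0.50088706 0.99121725 0.42240626] 126.00653642048003 82.01214273165918 29.8333 -1.5267295762896538 [ 0.61279611 -0.27758608  0.11121133]
```

Torque is 0.42 N m while turning, so the ratchet is slipping (over 1 rad in all). I'll release and retreat.

Call:
jog_arm(travel=[[0,0,0],[0,0,0],[0,0,0],[0,0,0],[0,0,0],[0,0,0],[0,0,0.03],[0,0,0.035],[0,0,0.035],[-0.03,0.02,0.02],[-0.03,0.02,0],[-0.03,0.02,0],[-0.03,0.02,0],[-0.03,0.02,0],[-0.03,0.02,0],[0,0,0],[0,0,0]], dr=[[0,0,0],[0,0,0],[0,0,0],[0,0,0],[0,0,0],[0,0,0],[0,0,0],[0,0,0],[0,0,0],[0,0,0],[0,0,0],[0,0,0],[0,0,0],[0,0,0],[0,0,0],[0,0,0],[0,0,0]], jaw=0.085)

```text
time_s: 31.3
position: [0.4326, -0.1573, 0.2309]
tool_rot: [[0.34, -0.94, 0.001], [-0.94, -0.34, -0.001], [0.001, -0.001, -1.0]]
ft_force: [0.1, -0.2, -0.3]
grip_width: 0.0853
```

```bash
sleep 1; python3 look.py g24 250,100,410,310 240,120,500,280; python3 - <<'E'
from fit import *
d=last(); o=observe(); print(o['ft_force'],o['qvel'])
ims=[]
for n,c in (('side',(320,130,400,210)),('top',(390,160,470,240))):
    im=enl(d[n],c,5); outline(d[n],BL,(.5627-.015*.9973,-.2822-.015*.0739,.074),.03,im,5,c); ims.append(im)
cv2.imwrite('pics/f2.png',np.hstack(ims))
E
```

```text
[ 0.434  -0.1585  0.2304] [-34.8  11.2  83.1  -0.   85.6 125.3] [0.6 0.9 0.9] 0.08501124348183349 31.4
[0.55840979 0.94611135 0.90792156] [-0.07425667  1.30331993 -0.62326157 -0.08679945 -0.05847757  0.02594681]
```

View pics/g24.png

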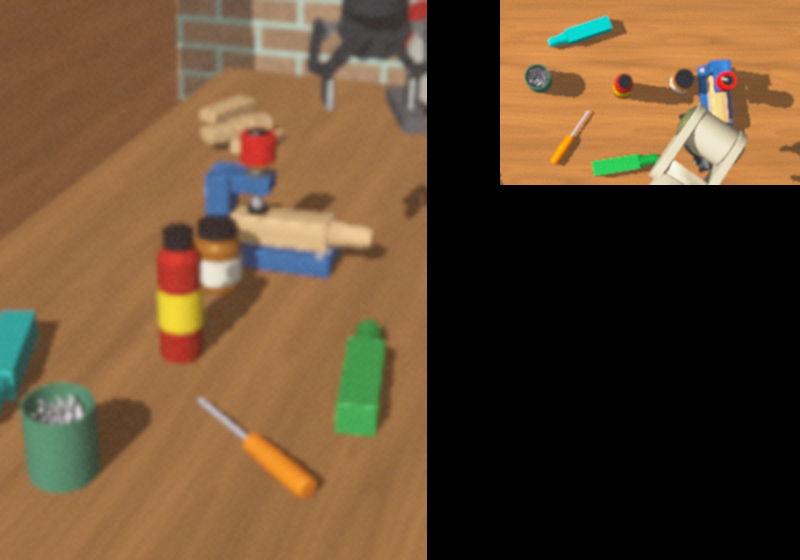

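View pics/f2.png

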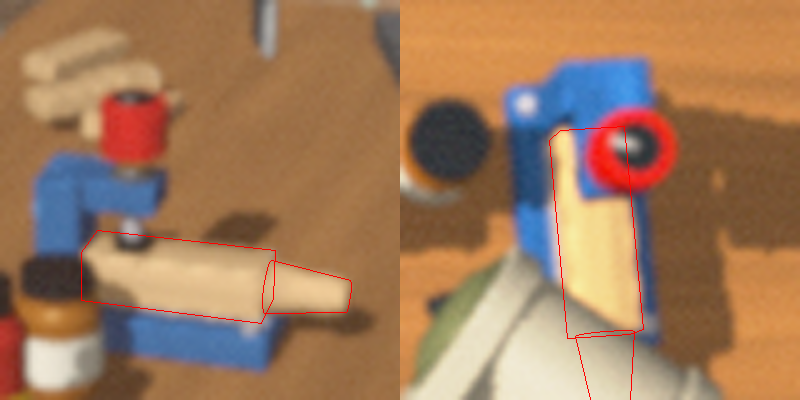

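The pad is pressed on the wood, the blank matches the home pose in both views, and the bystanders are undisturbed. The arm is clear, so I'm handing in.

```bash
python3 -c "
from rig import close_job
print(close_job())"
```

```text
the job is handed in; nothing more can be done
None
```

The wooden blank is clamped in the blue bench clamp and the job is handed in; no verdict was reported. It took about 31 s of the 72 s allowed.

**What I did**
1. I backed the knob off about 2.5 rad, which raised the pad about 12.6 mm.
2. I carried the blank in over the bed until its square end met the post. The force reached -15 N at the predicted spot, about 0.3 mm short of where I had measured the post face.
3. I set the blank down on the bed and let go of it.
4. I tightened clockwise until the torque reached the ratchet's 0.40 N m, turned about 1.4 rad further, then released and backed away.

**Last checks**
- **Blank:** the outline of the home position fits it in both views, with the pad down on the wood.
- **Ratchet:** the torque read 0.39–0.42 N m while turning, so I take it that it slipped about 1 rad or more. I could not read the slip or the pad force directly. One reading taken just after a stop was only 0.11 N m.
- **Surroundings:** the tin, spray can, jar and screwdriver stand as before. The arm is clear and its forces are near zero.

**What disagreed:** the reported tool height is 39.5 mm too low. My first move to the knob stopped too high for that reason. The pictures showed the mismatch, I measured it by touching the bench with the closed fingers (21 N), and I allowed for it in every later move.

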